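# Lever the battery cover off the door chime

## Task

The door chime on the console needs new batteries: take the letter opener, put the blade's tip down into the pocket at the front of the chime and lever the battery cover's ribbed end up until it snaps free of its catch (do not grip or pull the cover while it is still snapped on). Then lay the opener back down flat on the console, and lift the cover off and lay it flat, right way up, in the round tray beside the compact. Leave the compact, dish, jar, hair clip, glasses case, candle and vase where they are.

Things in the scene. Friction and masses are not known exactly. Their poses are not given: they have to be found in the camera images.
- chime: White door chime, face down, fixed: 150 (x) x 120 (y) x 40 mm high, grey battery cover on its flat top (deck). Origin: centre of its underside; front (-x) end roughly to the robot. A pry pocket is sunk into the deck at the middle of the front end: 30 mm wide (y), x -71 to -45 mm, 14 mm deep; the wall before it is 4 mm thick, level with the deck. It runs on under the cover.
- chime_rim (a point): Middle of the inner top edge of the pocket's front wall, at x -71, z 40 mm of the chime: the edge the blade is levered over. Axes as the chime's: x from the front end towards the back, z up. The cover's front skirt stands 14 mm behind it (x +14 mm).
- cover: Grey battery cover, upside-down shallow box 100 (x) x 60 (y) x 16 mm, 60 g, black ribs on top at its front (-x) end. Origin: centre of its underside (skirt edge). Fitted: axes as the chime's, origin at x -7, y 0, z 40 mm of the chime; long sides stand free on the deck, to grip across the 60 mm. A stud inside its front end is held between two sprung balls; once that snaps out, it lifts off freely.
- cover_lip (a point): Middle of the lower edge of the cover's front (ribbed) end, where the blade lifts; level with the deck when fitted. About 15 N up here frees the catch; it must rise about 6 mm to snap out, then stays up by itself, about 11 mm, the cover tilted some 6 degrees.
- opener: Letter opener, 180 mm long, 90 g, lying flat on the console: dark wooden handle 90 x 18 (y) x 15 mm with brass ends, flat blunt steel blade 90 long, 13 wide (y), 3 mm thick (z 6 to 9 mm, mid height of the handle). Origin: middle of its length, at the handle's underside; x points to the tip: handle x -90 to 0, blade x 0 to 90 mm.
- opener_grip (a point): Middle of the opener's handle, 45 mm behind the origin, at mid thickness (7.5 mm up).
- opener_tip (a point): End of the opener's blade, 90 mm ahead of the origin, at mid thickness. Put the tip in tilted some 20 to 25 degrees tip down, 18 to 24 mm beyond the rim, then press the handle down until it is some 10 to 15 degrees below level.
- tray: Round dark wooden tray, fixed: 240 mm across, rim 12 mm high and 3 mm thick, floor 5 mm above the console. Origin: centre of its underside.
- compact: Rose gold compact mirror, disc 72 mm across, 17 mm thick, lying in the tray off to one side. Origin: centre of its underside. Not to be moved.
- dish: Teal ceramic dish with two keys, 132 mm across, 32 mm high. Origin: centre of its underside. Not to be moved.
- jar: Glass jar with metal twist cap, 62 mm across, 78 mm high. Origin: centre of its underside. Not to be moved.
- clip: Brown plastic hair clip, 92 (x) x 40 x 50 mm. Origin: centre of its underside. Not to be moved.
- case: Dark glasses case, 160 (x) x 64 x 47 mm. Origin: centre of its underside. Not to be moved.
- vase: White bud vase, 62 mm across, 175 mm high, standing behind the middle of the work area. Origin: centre of its underside. Not to be moved.
- candle: Candle in an amber glass, 70 mm across, 85 mm high. Origin: centre of its underside. Not to be moved.
Things that resemble listed ones, but are neither listed nor needed, are in the scene too. Of the things that look like the opener, the largest one is meant. Leave any turquoise look-alike of the cover alone.

How it is judged:
On the way, in this order (a step that is already met when the one before it is completed fails the run):
1. the opener's tip is down in the chime's pocket, reaching under the lip of the cover, which is still seated (x of opener_tip in the frame of chime_rim above 0.013 m and z of opener_tip in the frame of chime_rim below 0 m and y of opener_tip in the frame of chime_rim between -0.016 and 0.016 m and z of cover_lip in the frame of chime_rim below 0.002 m), for 0.1 s.
2. with the tip still under it, the cover's lip is levered up out of its catch (x of opener_tip in the frame of chime_rim above 0.01 m and y of opener_tip in the frame of chime_rim between -0.016 and 0.016 m and z of cover_lip in the frame of chime_rim above 0.006 m), for 0.1 s.
At the end, for the whole second after the job is handed in: The cover lies at rest in the tray, flat (within 3.4 degrees), right way up, underside within 3 mm of its floor; the opener lies at rest flat on the console, mid height of handle and tip under 14 mm; the bystanders have stayed within 25 mm of their places, jar, candle and vase upright (horizontal distance between cover and tray below 0.085 m and z of cover in the frame of tray below 0.008 m and angle between cover's own z axis and vertical below 0.06 rad and height (world z) of each of opener_grip, opener_tip below 0.014 m and linear speed of each of cover, opener below 0.02 m/s); the robot touches nothing.
It fails at once if the gripper grips or pulls the cover (over 2 N) while it is still snapped on (contact force between the fingers and cover above 2 N and distance between cover and chime below 0.05 m and z of cover_lip in the frame of chime_rim between -0.01 and 0.0045 m).
It fails at once if a bystander is moved more than 25 mm or knocked over (distance of any of compact, dish, jar, clip, case, vase, candle from where it was at the start of the episode above 0.025 m or angle between any of jar, vase, candle's own z axis and vertical above 0.4 rad).
It also fails if it takes over 67 s, if anything falls off the work surface, if the arm or the gripper's body presses on something with over 40 N, if the wrist force passes 120 N, or if a joint passes its speed limit or range.

## Robot

A 7-joint arm with a two-finger parallel gripper is mounted at the origin on the work surface. World frame = base frame: x ahead of the robot, y to its left, z up, the work surface at z = 0. Lengths are in m, angles in rad, forces in N, time in s.
With the tool pointing down it reaches from about 0.425 to 0.825 m from the base axis. Payload 3.6 kg.
Tool frame: the origin (TCP) lies on the centre line of the jaws, within the pads' length; the fingertips stand 25 mm ahead of it and the grasp point (between the pads) lies 6 mm ahead of it (arm.tip_reach is the z of the fingertips in the tool frame, in m); z points along the fingers, y is the line along which they close (so a half turn about z gives the same grasp; the last joint's range is limited). The gripper opens to 85 mm and grips with 20 to 120 N. Pads are 22 mm wide; open, the fingers measure 114 mm over their backs; the gripper's body (76 mm by 85 mm) begins 54 mm behind the grasp point. The pads swing forward as they close: fully open they stand 13 mm farther back than shut.
Start: joints at [-1.335, 0.615, -0.013, 1.423, 0.008, 1.103, -0.04], TCP at [0.168, 0.628, 0.256] pointing down, gripper open.
Joint ranges: [-3.12, 3.12], [-0.3, 2.06], [-1.34, 1.32], [0.26, 2.42], [-1.36, 4.5], [0.01, 1.98], [-2.84, 2.84]. Speed limits (rad/s): [2.79, 2.79, 3.14, 3.14, 3.14, 3.14, 3.14].

## Interface

Orientations are given as [roll, pitch, yaw] about the fixed x, y, z axes, in that order (R = Rz(yaw) Ry(pitch) Rx(roll)).
In Python, from station import arm gives the robot as it stands.
- The arm moves only by the tool move_arm, never from a script. Its argument "deltas" is a list of rows, each a list of 5 numbers: the shift along the tool's x, y, z normalised to -1 to 1, where 1 is 0.025 m, then the turn about the tool's z normalised to -1 to 1, where 1 is 90 degrees, then the opening, from 0 (shut) to 1 (fully open). A call has 1 to 12 rows; each row shifts and turns the commanded pose from where the row before left it, along the tool's axes as they then stand; what a row does not reach is not made up. A row lasts 1/12 s, in which the tool goes at most 41.7 mm and 7.16 degrees, less where a joint would pass 70% of its speed; a pose out of reach is approached as far as the arm can. A call with a number of a shift or a turn outside -1 to 1 is refused whole. A call with a gripper value outside its range is refused whole. The fingers move at their own pace and stop on an object; the grip force is fixed at half the most. Time passes only in rows, so rows that do not move let the fingers close. It gives the time, the measured TCP pose, the force, the opening and the grip force at its end, in the units of the state.
- arm.get_state(): the state, without advancing time (a new reading comes with each control period).
- arm.get_image(name): name is "scene" or "top" or "wrist"; returns a dict with "img" (480x640x3 uint8, red, green, blue), "vertical_fov" (degrees; the focal length in pixels is half the picture's height over the tangent of half this angle, whatever the lens; pixels are square), "cx", "cy" (the principal point, pixels), "view" (4x4, takes a point from world to camera coordinates). Camera axes: x right, y up, looking along -z (the intrinsics and any distortion apply to the point x, -y, -z); pixel columns grow to the right and rows downward; lengths in m; the calibration is good to about 2 mm. The wrist camera is an equidistant fisheye: a pixel r from the principal point sees the ray r / f radians off the axis. A picture is of the moment at which its call begins. There is no depth.
- arm.job_done(): hands the job in; it is judged then, once.
The state is a dict: "t": time; "joint_positions": joint angles; "dq": joint speeds; "joint_torque": joint torques, N m; "eef_pos": TCP position; "orientation": TCP orientation; "wrist_force": force on the tool from outside, world axes, zero at the start; "ft_torque": the same for the moment, N m; "finger_gap": opening from 0.0 (shut) to 1.0 (fully open); "gripper_force": force on a finger pad.
Only numpy, scipy, OpenCV 4.12 (cv2) and the standard library are available. Lean on these libraries where they do the work, as an engineer would, in place of code of your own. Each camera call takes 0.05 s, during which the arm holds its last target. There are 200 camera calls.

## Working session

There is one attempt and no reset: what is moved stays moved. The work goes in short steps, Python scripts to look and compute and a tool call to move; the robot and the scene stay as the last step left them, time stands still between calls to the robot, and variables do not carry over. Pictures are saved under pics/ and viewed, at most 10 in all, crops included, and the job is handed in when it is done.

Besides the shell and the picture viewer there is one more tool, called by a JSON object that holds its "name" and its "arguments". move_arm: Moves the arm, as the interface text tells. Scaled input: -1 to 1 covers 0.025 m each way for a shift and 90 degrees each way for a turn. Its arguments: {"type":"object","properties":{"deltas":{"type":"array"}},"required":["deltas"]}

```bash
ls; mkdir -p pics; cat > h.py <<'E'
import numpy as np, cv2
from station import arm
from scipy.spatial.transform import Rotation as R
def grab(n,tag):
    d=arm.get_image(n); cv2.imwrite(f'pics/{tag}.png',cv2.cvtColor(d['img'],cv2.COLOR_RGB2BGR))
    np.savez(f'pics/{tag}.npz',**{k:np.array(v) for k,v in d.items()}); return d
def load(tag): return {k:v for k,v in np.load(f'pics/{tag}.npz').items()}
def ray(d,u,v,fish=False):
    f=240/np.tan(np.radians(float(d['vertical_fov']))/2); x=(u-float(d['cx']))/f; y=(v-float(d['cy']))/f
    if fish:
        r=np.hypot(x,y); s=np.sin(r)/max(r,1e-9); c=np.array([x*s,-y*s,-np.cos(r)])
    else: c=np.array([x,-y,-1.])
    V=d['view']; o=-V[:3,:3].T@V[:3,3]; w=V[:3,:3].T@c; return o,w/np.linalg.norm(w)
def onz(d,u,v,z,fish=False):
    o,w=ray(d,u,v,fish); return o+w*(z-o[2])/w[2]
def proj(d,p,fish=False):
    f=240/np.tan(np.radians(float(d['vertical_fov']))/2); c=d['view'][:3,:3]@np.array(p)+d['view'][:3,3]
    x,y,z=c[0],-c[1],-c[2]
    if fish:
        r=np.hypot(x,y); t=np.arctan2(r,z); return np.array([float(d['cx'])+f*t*x/r,float(d['cy'])+f*t*y/r])
    return np.array([float(d['cx'])+f*x/z,float(d['cy'])+f*y/z])
def tri(*rays):
    A=0;b=0
    for o,w in rays:
        P=np.eye(3)-np.outer(w,w); A=A+P; b=b+P@o
    p=np.linalg.solve(A,b); return p,[np.linalg.norm((np.eye(3)-np.outer(w,w))@(p-o)) for o,w in rays]
E
python3 - <<'E'
from h import *
s=arm.get_state(); print({k:np.round(v,3) for k,v in s.items()}, arm.tip_reach)
for n in('top','scene'):
    d=grab(n,n+'0'); print(n,d['vertical_fov'],d['cx'],d['cy'],np.round(-d['view'][:3,:3].T@d['view'][:3,3],3))
E
```

```text
pics
{'t': np.float64(0.0), 'joint_positions': array([-1.336,  0.616, -0.013,  1.425,  0.008,  1.103, -0.04 ]), 'dq': array([-0.002,  0.001,  0.001,  0.003,  0.   ,  0.001, -0.001]), 'joint_torque': array([ 0.0000e+00, -4.6922e+01,  2.5900e-01, -1.7103e+01,  1.0000e-02,
        1.0000e-02,  0.0000e+00]), 'eef_pos': array([0.168, 0.627, 0.255]), 'orientation': array([-3.139,  0.   ,  2.88 ]), 'wrist_force': array([ 0.864,  0.052, -0.072]), 'ft_torque': array([0.019, 0.013, 0.003]), 'gripper_force': np.float64(0.0), 'finger_gap': np.float64(0.998)} 0.025
top 52.26605866346318 318.2134101642698 242.2440336141952 [0.381 0.013 1.154]
scene 54.076520173481 321.58111637991345 236.7023127813706 [ 0.927 -0.561  1.038]
```

View pics/top0.png

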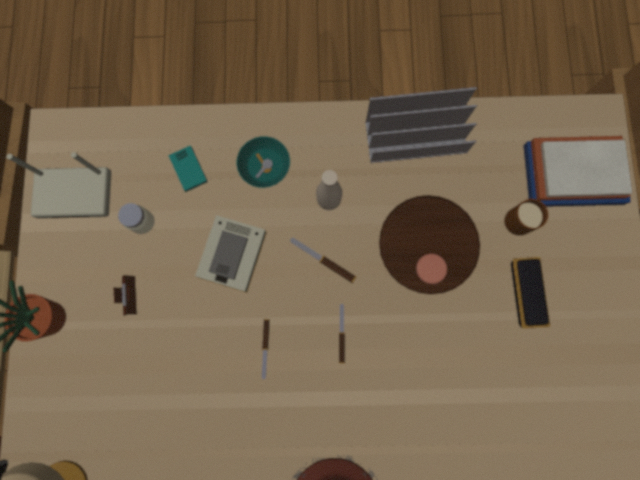

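View pics/scene0.png

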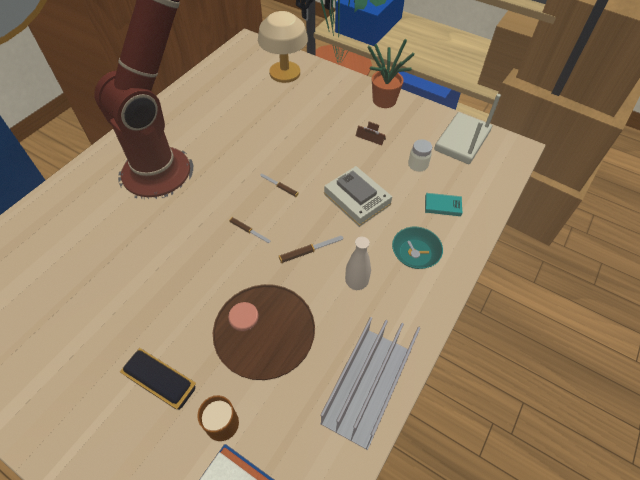

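Top view: the look-alikes for the opener are at (323,260), (342,333) and (265,348), and the first is the largest. The chime is at (231,254), with its black ribs and pocket at the front around (222,279). The tray is at (430,244), with the compact at (432,268). The turquoise look-alike of the cover is at (187,168). Scene view: the opener is at (310,249) and the chime at (357,195).

```bash
python3 - <<'E'
from h import *
d=load('top0'); s=load('scene0')
for nm,pts in {'op1':((291,239),(354,281)),'op2':((342,305),(342,362)),'op3':((264,377),(267,320))}.items():
    a,b=[onz(d,*p,.0075) for p in pts]; print(nm,np.round(a,3),np.round(b,3),round(np.linalg.norm(a-b),3))
print('tray',onz(d,430,244,.01),'compact',onz(d,432,268,.017))
c1=cv2.resize(cv2.cvtColor(d['img'][205:305,185:365],4),None,fx=4,fy=4,interpolation=cv2.INTER_CUBIC)
c2=cv2.resize(cv2.cvtColor(s['img'][155:275,270:400],4),None,fx=4.5,fy=4.5,interpolation=cv2.INTER_CUBIC)
cv2.imwrite('pics/c1.png',cv2.convertScaleAbs(c1,alpha=1.4)); cv2.imwrite('pics/c2.png',c2)
E
```

```text
op1 [0.594 0.089 0.008] [ 0.491 -0.058  0.008] 0.18
op2 [ 0.436 -0.028  0.008] [ 0.307 -0.024  0.008] 0.129
op3 [0.277 0.154 0.008] [0.405 0.147 0.008] 0.128
tray [ 0.57424844 -0.24000391  0.01      ] compact [ 0.5162316  -0.23967719  0.017     ]
```

View pics/c1.png

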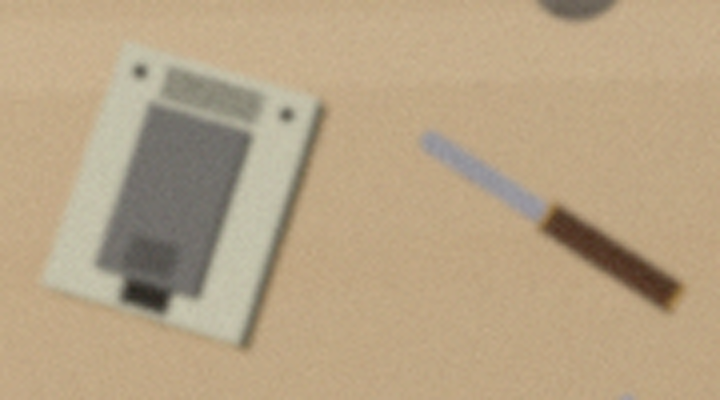

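View pics/c2.png

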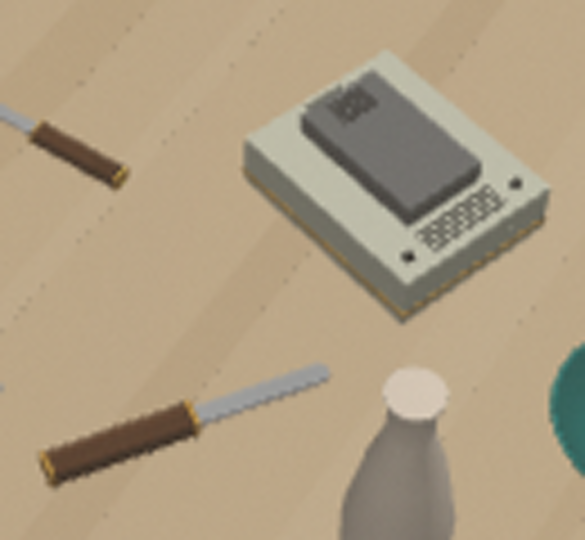

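The first crop confirms the choice. The largest opener has its tip at crop (428,137), the wood junction at (547,213) and the butt at (676,297), and it measures 180 mm. The chime's deck corners, its ribs and the dark pocket at crop (147,295) all show clearly. The second crop shows the same things from the side.

```bash
python3 - <<'E'
from h import *
d=load('top0'); s=load('scene0')
A={'BL':(126,45),'BR':(322,100),'FR':(243,345),'FL':(43,280),'tip':(425,135),'junc':(547,213),'butt':(680,299),'covBL':(150,103),'covBR':(252,133),'covFL':(98,268),'covFR':(198,298)}
B={'BL':(548,190),'BR':(403,283),'FR':(247,143),'FL':(388,52),'tip':(329,371),'junc':(195,416),'butt':(47,469),'covBL':(480,168),'covBR':(408,215),'covFR':(303,116),'covFL':(374,70)}
P={}
for k in A:
    u=np.array(A[k])/4+(185-.4,205-.4); v=np.array(B[k])/4.5+(270-.4,155-.4)
    p,e=tri(ray(d,*u),ray(s,*v)); P[k]=p; print(k,np.round(p,4),np.round(e,4), np.round(onz(d,*u,p[2]),4))
c=sum(P[k] for k in('BL','BR','FR','FL'))/4; x=(P['BL']+P['BR']-P['FL']-P['FR']); y=(P['BL']+P['FL']-P['BR']-P['FR'])
print('chime',c,'yaw',np.degrees(np.arctan2(x[1],x[0])),np.degrees(np.arctan2(y[1],y[0]))-90,np.linalg.norm(x)/2,np.linalg.norm(y)/2)
x=P['tip']-P['butt'];print('op mid',(P['tip']+P['butt'])/2,np.degrees(np.arctan2(x[1],x[0])),np.linalg.norm(x))
E
```

```text
BL [0.6484 0.2628 0.0338] [0.0008 0.0008] [0.649  0.2633 0.0338]
BR [0.6111 0.1463 0.0409] [0.0009 0.0009] [0.6118 0.147  0.0409]
FR [0.4712 0.1933 0.0349] [0.0001 0.0001] [0.4711 0.1932 0.0349]
FL [0.5094 0.3068 0.039 ] [0.0014 0.0014] [0.5105 0.3078 0.039 ]
tip [0.5956 0.0891 0.0066] [0.0007 0.0007] [0.5961 0.0896 0.0066]
junc [0.5466 0.0173 0.0091] [0.0006 0.0006] [0.5471 0.0178 0.0091]
butt [ 0.4943 -0.0593  0.0084] [0.0003 0.0003] [ 0.4945 -0.0591  0.0084]
covBL [0.6096 0.2446 0.0484] [0.0015 0.0015] [0.6108 0.2456 0.0484]
covBR [0.5909 0.1857 0.0506] [0.0006 0.0006] [0.5914 0.1861 0.0506]
covFL [0.5152 0.2728 0.055 ] [0.0006 0.0006] [0.5148 0.2724 0.055 ]
covFR [0.497  0.2161 0.054 ] [0.0006 0.0006] [0.4966 0.2157 0.054 ]
chime [0.56000712 0.22728786 0.03712258] yaw -18.047175293663717 -18.198015072755197 0.14667353735265481 0.12105454970677292
op mid [0.54493822 0.01488818 0.00748915] 55.68907224082633 0.17960830361636118
```

```bash
cat >> h.py <<'E'
def go(p,yaw=None):
    """print the shift (tool axes, units of 25 mm) and turn (units of 90 deg) from here to p, yaw(deg)"""
    s=arm.get_state(); e=s['eef_pos']; r=R.from_euler('xyz',s['orientation'])
    y0=np.degrees(s['orientation'][2]); dy=0 if yaw is None else (yaw-y0+180)%360-180
    print('t',round(float(s['t']),2),'at',np.round(e,4),'rpy',np.round(np.degrees(s['orientation']),2),'q7',round(float(s['joint_positions'][6]),2))
    r2=R.from_euler('z',dy,degrees=True)*r
    print('shift before turn',np.round(r.inv().apply(np.array(p)-e)/.025,3),'after turn',np.round(r2.inv().apply(np.array(p)-e)/.025,3),'turn(tool z)',round(-dy/90,4))
E
python3 - <<'E'
from h import *
go([.5309,-.0058,.15],235.7)
E
```

```text
t 0.1 at [0.168  0.6272 0.2553] rpy [-179.87    0.    165.01] q7 -0.04
shift before turn [-20.571 -20.695   4.259] after turn [ 12.739 -26.25    4.271] turn(tool z) -0.7855
```

{"name": "move_arm", "arguments": {"deltas": [[0,0,0.3,-0.0785,0.6],[0,0,0.3,-0.0785,0.6]]}}

```text
t: 0.27
eef_pos: [0.168, 0.6278, 0.241]
orientation: [-3.141, 0.0, 3.133]
wrist_force: [-0.3, -0.0, -0.0]
finger_gap: 0.746
gripper_force: 0.0
```

{"name": "move_arm", "arguments": {"deltas": [[0,0,0.3,-0.0785,0.5],[0,0,0.3,-0.0785,0.5],[0,0,0.3,-0.0785,0.5],[0,0,0.3,-0.0785,0.5],[0,0,0.3,-0.0785,0.5],[0,0,0.3,-0.0785,0.5],[0,0,0.3,-0.0785,0.5],[0,0,0.3,-0.0785,0.5],[0.45,-0.92,0,0,0.5],[0.45,-0.92,0,0,0.5],[0.45,-0.92,0,0,0.5],[0.45,-0.92,0,0,0.5]]}}

```text
t: 1.27
eef_pos: [0.2192, 0.5373, 0.1806]
orientation: [-3.141, -0.001, -2.17]
wrist_force: [-0.3, -0.1, -0.3]
finger_gap: 0.501
gripper_force: 0.0
```

{"name": "move_arm", "arguments": {"deltas": [[0.45,-0.92,0,0,0.5],[0.45,-0.92,0,0,0.5],[0.45,-0.92,0,0,0.5],[0.45,-0.92,0,0,0.5],[0.45,-0.92,0,0,0.5],[0.45,-0.92,0,0,0.5],[0.45,-0.92,0,0,0.5],[0.45,-0.92,0,0,0.5],[0.45,-0.92,0,0,0.5],[0.45,-0.92,0,0,0.5],[0.45,-0.92,0,0,0.5],[0.45,-0.92,0,0,0.5]]}}

```text
t: 2.27
eef_pos: [0.3708, 0.2702, 0.1811]
orientation: [3.141, -0.001, -2.17]
wrist_force: [-0.9, -0.1, 0.5]
finger_gap: 0.5
gripper_force: 0.0
```

{"name": "move_arm", "arguments": {"deltas": [[0.45,-0.92,0,0,0.5],[0.45,-0.92,0,0,0.5],[0.45,-0.92,0,0,0.5],[0.45,-0.92,0,0,0.5],[0.45,-0.92,0,0,0.5],[0.45,-0.92,0,0,0.5],[0.45,-0.92,0,0,0.5],[0.45,-0.92,0,0,0.5],[0.45,-0.92,0,0,0.5],[0.45,-0.92,0,0,0.5],[0,0,0,0,0.5],[0,0,0,0,0.5]]}}

```text
t: 3.27
eef_pos: [0.4972, 0.0471, 0.1808]
orientation: [3.141, -0.001, -2.174]
wrist_force: [-0.0, 0.5, 0.1]
finger_gap: 0.497
gripper_force: 0.0
```

```bash
python3 - <<'E'
from h import *
go([.5309,-.0058,.0275],235.7)
d=grab('wrist','w1'); print(d['vertical_fov'],d['cx'],d['cy'],np.round(-d['view'][:3,:3].T@d['view'][:3,3],4))
for k,p in {'tip':(.5956,.0891,.0075),'butt':(.4943,-.0593,.0075),'junc':(.5466,.0173,.0075),'grasp':(.5309,-.0058,.0075)}.items(): print(k,proj(d,p,True))
E
```

```text
t 3.27 at [0.4972 0.0471 0.1808] rpy [ 1.7998e+02 -5.0000e-02 -1.2459e+02] q7 2.13
shift before turn [ 0.97  -2.313  6.132] after turn [ 0.982 -2.308  6.132] turn(tool z) -0.0032
65.70646984690485 315.7711988140026 235.384561590334 [ 0.4537 -0.0155  0.299 ]
tip [252.5395225  316.57768309]
butt [241.28937802 109.427061  ]
junc [245.70321675 223.70545721]
grasp [243.88396042 190.27049349]
```

View pics/w1.png

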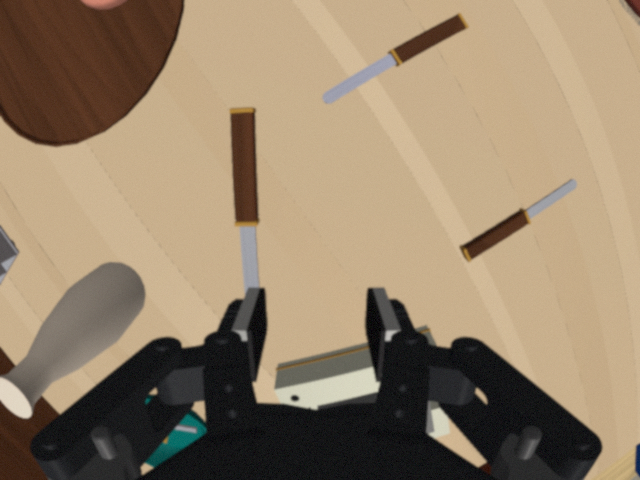

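The wrist picture shows the opener's butt at (242,108) and its junction at (247,222). Both are within 2 px of where my triangulated points project, so the grasp point holds. Next I move over it, go down and close.

{"name": "move_arm", "arguments": {"deltas": [[0.33,-0.77,0.6,-0.003,0.5],[0.33,-0.77,0.6,0,0.5],[0.32,-0.77,0.6,0,0.5],[0,0,0.8,0,0.5],[0,0,0.8,0,0.5],[0,0,0.8,0,0.5],[0,0,0.7,0,0.5],[0,0,0.6,0,0.5],[0,0,0.4,0,0.5],[0,0,0.25,0,0.5],[0,0,0,0,0.5],[0,0,0,0,0.5]]}}

```text
t: 4.32
eef_pos: [0.531, -0.0031, 0.0278]
orientation: [-3.142, 0.0, -2.165]
wrist_force: [-0.2, 0.5, -0.6]
finger_gap: 0.498
gripper_force: 0.0
```

{"name": "move_arm", "arguments": {"deltas": [[0,0,0,0,0],[0,0,0,0,0],[0,0,0,0,0],[0,0,0,0,0],[0,0,0,0,0],[0,0,0,0,0]]}}

```text
t: 4.82
eef_pos: [0.5316, -0.0037, 0.0287]
orientation: [-3.14, 0.001, -2.166]
wrist_force: [-1.3, 0.5, 6.7]
finger_gap: 0.187
gripper_force: 60.4
```

```bash
python3 - <<'E'
from h import *
go([.585,.1137,.10],71.9)
E
```

```text
t 4.82 at [ 0.5316 -0.0037  0.0287] rpy [-1.7990e+02  7.0000e-02 -1.2408e+02] q7 2.13
shift before turn [-5.089  0.859 -2.847] after turn [ 5.123  0.565 -2.859] turn(tool z) 1.8224
```

{"name": "move_arm", "arguments": {"deltas": [[0,0,-0.5,0,0],[0,0,-0.8,0,0],[-0.1,0.8,-0.8,0,0],[-0.1,0.8,-0.8,0,0],[-0.1,0.8,-0.75,0,0],[-0.1,0.84,0,0,0],[0,0,0,0.079,0],[0,0,0,0.079,0],[0,0,0,0.079,0],[0,0,0,0.079,0],[0,0,0,0.079,0],[0,0,0,0.079,0]]}}

```text
t: 5.82
eef_pos: [0.4693, 0.0498, 0.1189]
orientation: [3.142, 0.0, -2.916]
wrist_force: [-0.1, 0.2, -1.1]
finger_gap: 0.187
gripper_force: 59.6
```

{"name": "move_arm", "arguments": {"deltas": [[0,0,0,0.079,0],[0,0,0,0.079,0],[0,0,0,0.079,0],[0,0,0,0.079,0],[0,0,0,0.079,0],[0,0,0,0.079,0],[0,0,0,0.079,0],[0,0,0,0.079,0],[0,0,0,0.079,0],[0,0,0,0.079,0],[0,0,0,0.079,0],[0,0,0,0.079,0]]}}

```text
t: 6.82
eef_pos: [0.4692, 0.05, 0.1189]
orientation: [-3.142, -0.0, 1.878]
wrist_force: [0.3, -0.1, -1.1]
finger_gap: 0.189
gripper_force: 59.6
```

```bash
python3 - <<'E'
from h import *
go([.585,.1137,.10],71.9)
grab('top','t1'); grab('scene','s1')
d=load('top0');print('vase base',onz(d,329,205,0), 'top',onz(d,329,178,.175))
a=load('s1')['img'][130:330,230:470]
cv2.imwrite('pics/s1c.png',cv2.resize(cv2.cvtColor(a,4),None,fx=3,fy=3,interpolation=cv2.INTER_CUBIC))
E
```

```text
t 6.82 at [0.4692 0.05   0.1189] rpy [-1.800e+02 -2.000e-02  1.076e+02] q7 0.51
shift before turn [1.027 5.184 0.754] after turn [3.859 3.611 0.755] turn(tool z) 0.3967
vase base [ 0.67757121 -0.00358627  0.        ] top [ 0.69047348 -0.0025378   0.175     ]
```

View pics/s1c.png

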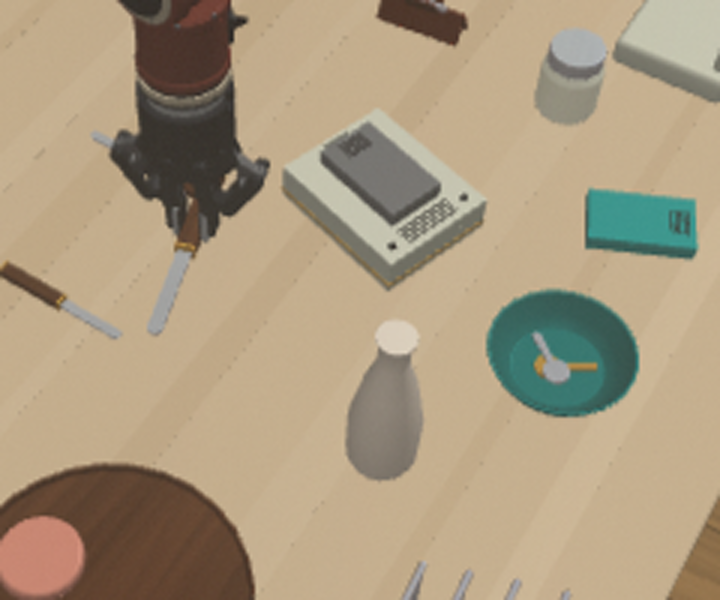

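{"name": "move_arm", "arguments": {"deltas": [[0,0,0,0.0793,0],[0,0,0,0.0793,0],[0,0,0,0.0793,0],[0,0,0,0.0793,0],[0,0,0,0.0795,0],[0.876,0.722,0,0,0],[0.876,0.722,0,0,0],[0.876,0.722,0,0,0],[0.876,0.722,0,0,0],[0.876,0.722,0,0,0],[0,0,0.5,0,0],[0,0,0.5,0,0]]}}

```text
t: 7.92
eef_pos: [0.59, 0.1281, 0.0933]
orientation: [3.14, -0.001, 1.266]
wrist_force: [-1.0, -0.3, -1.3]
finger_gap: 0.195
gripper_force: 59.6
```

{"name": "move_arm", "arguments": {"deltas": [[0,0,0.3,0,0],[0,0,0,0,0]]}}

```text
t: 8.08
eef_pos: [0.5859, 0.1256, 0.0837]
orientation: [-3.136, 0.003, 1.261]
wrist_force: [-0.9, -0.1, -0.3]
finger_gap: 0.193
gripper_force: 59.6
```

```bash
python3 - <<'E'
from h import *
go([.5891,.1261,.061],71.9)
d=load('s1'); o,w=ray(d,230+155/3,130+328/3); p=np.array([.503,-.0577]); k=(p-o[:2])@w[:2]/(w[:2]@w[:2]); print('tip z when lifted',o+k*w)
E
```

```text
t 8.08 at [0.5859 0.1256 0.0837] rpy [-179.66    0.18   72.22] q7 -0.07
shift before turn [0.061 0.119 0.909] after turn [0.062 0.119 0.909] turn(tool z) 0.0036
tip z when lifted [ 0.50416337 -0.05672344  0.10114706]
```

{"name": "move_arm", "arguments": {"deltas": [[0.06,0.1,0.3,0,0],[0,0,0.25,0,0],[0,0,0.1,0,0],[0,0,0.1,0,0]]}}

```text
t: 8.42
eef_pos: [0.5912, 0.1268, 0.0679]
orientation: [-3.14, 0.0, 1.261]
wrist_force: [-4.2, -1.3, 14.2]
finger_gap: 0.19
gripper_force: 61.5
```

{"name": "move_arm", "arguments": {"deltas": [[0,0,0.08,0,0],[0,0,0.08,0,0],[0,0,0,0,0]]}}

```text
t: 8.67
eef_pos: [0.5912, 0.126, 0.0664]
orientation: [-3.141, -0.0, 1.26]
wrist_force: [-6.1, -1.4, 15.0]
finger_gap: 0.192
gripper_force: 62.2
```

{"name": "move_arm", "arguments": {"deltas": [[0,0,0.1,0,0],[0,0,0.1,0,0],[0,0,0,0,0]]}}

```text
t: 8.92
eef_pos: [0.5908, 0.1243, 0.0616]
orientation: [-3.141, 0.002, 1.259]
wrist_force: [-6.9, -5.1, 15.4]
finger_gap: 0.192
gripper_force: 64.8
```

{"name": "move_arm", "arguments": {"deltas": [[0,0,0.08,0,0],[0,0,0.0,0,0]]}}

```text
t: 9.08
eef_pos: [0.5907, 0.1238, 0.0598]
orientation: [-3.141, 0.002, 1.259]
wrist_force: [-8.0, -5.2, 18.0]
finger_gap: 0.185
gripper_force: 65.9
```

```bash
python3 - <<'E'
from h import *
go([.5891,.1261,.061],71.9)
grab('scene','s2'); grab('top','t2')
a=load('s2')['img'][150:290,270:450]; b=load('t2')['img'][190:290,200:360]
a=cv2.resize(cv2.cvtColor(a,4),None,fx=4,fy=4,interpolation=cv2.INTER_CUBIC)
cv2.imwrite('pics/s2c.png',a)
E
```

```text
t 9.08 at [0.5907 0.1238 0.0598] rpy [-1.7995e+02  1.3000e-01  7.2130e+01] q7 -0.05
shift before turn [ 0.066 -0.089 -0.046] after turn [ 0.066 -0.09  -0.046] turn(tool z) 0.0026
```

View pics/s2c.png

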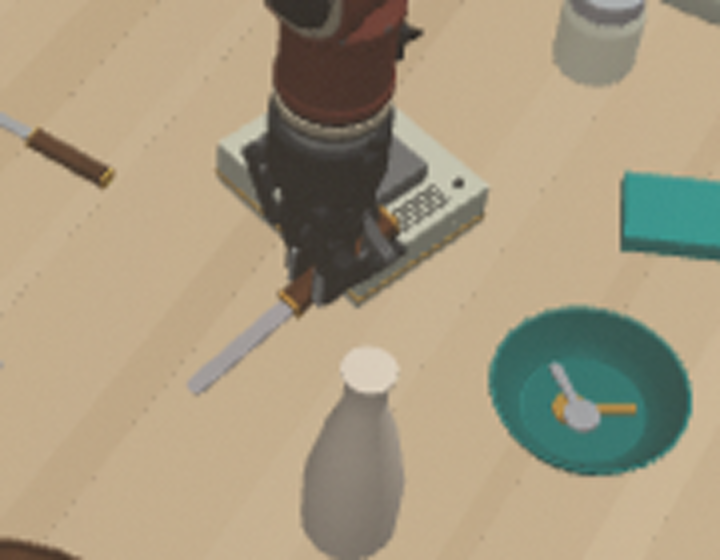

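The picture shows the tip at crop (192,387), the junction at (290,300) and the butt at (388,222). I'm intersecting those rays with the opener's vertical plane to get the tilt.

```bash
cat >> h.py <<'E'
def tilt(d,pts,tcp,yawdeg):
    "points of the opener in its vertical plane through the TCP: (along heading from TCP, z)"
    h=np.radians(yawdeg); t=np.array([np.cos(h),np.sin(h),0]); n=np.array([-t[1],t[0],0]); out=[]
    for u,v in pts:
        o,w=ray(d,u,v); p=o+w*((np.array(tcp)-o)@n)/(w@n); out.append(((p-tcp)@t,p[2]))
    return np.round(out,4)
E
python3 - <<'E'
from h import *
d=load('s2'); f=lambda x,y:(270-.4+x/4,150-.4+y/4)
o=tilt(d,[f(192,387),f(290,300),f(388,222)],[.5907,.1238,.0598],72.13-180); print(o)
q=o[0]-o[1]; print('angle',np.degrees(np.arctan2(-q[1],q[0])),np.hypot(*q)); q=o[0]-o[2]; print(np.degrees(np.arctan2(-q[1],q[0])),np.hypot(*q))
E
```

```text
[[ 0.1074  0.0157]
 [ 0.0232  0.0392]
 [-0.0639  0.0527]]
angle 15.594279083055119 0.08741790434459064
12.188377548452584 0.17525036376567096
```

{"name": "move_arm", "arguments": {"deltas": [[0,0,0.08,0,0],[0,0,0.04,0,0],[0,0,0,0,0]]}}

```text
t: 9.43
eef_pos: [0.5905, 0.1233, 0.0568]
orientation: [-3.141, 0.003, 1.259]
wrist_force: [-8.3, -6.0, 17.2]
finger_gap: 0.189
gripper_force: 67.4
```

```bash
python3 - <<'E'
from h import *
go([.5891,.1261,.12],71.9)
d=grab('scene','s3')
a=cv2.resize(cv2.cvtColor(d['img'][150:290,270:450],4),None,fx=4,fy=4,interpolation=cv2.INTER_CUBIC)
cv2.imwrite('pics/s3c.png',a)
hsv=cv2.cvtColor(d['img'],cv2.COLOR_RGB2HSV)
m=((hsv[...,0]>100)&(hsv[...,0]<150)&(hsv[...,2]>100))[200:270,300:350]; ys,xs=np.nonzero(m)
i=np.argmin(xs-ys); print('blue-grey n',len(xs),'tip px',xs[i]+300,ys[i]+200)
m=(np.abs(d['img'].astype(int)-load('scene0')['img'].astype(int)).sum(2)>60)[225:262,300:345]; ys,xs=np.nonzero(m); i=np.argmin(xs-ys); print(len(xs),xs[i]+300,ys[i]+225,xs.min()+300,ys.max()+225)
E
```

```text
t 9.43 at [0.5905 0.1233 0.0568] rpy [-179.94    0.18   72.11] q7 -0.04
shift before turn [ 0.082 -0.091 -2.528] after turn [ 0.082 -0.091 -2.528] turn(tool z) 0.0023Traceback (most recent call last):
  File "<stdin>", line 8, in <module>
    return _wrapfunc(a, 'argmin', axis=axis, out=out, **kwds)
    return bound(*args, **kwds)
ValueError: attempt to get argmin of an empty sequence
```

```bash
cat >> h.py <<'E'
def blade(d,box,tcp,yawdeg,sat=45):
    "blade = low-saturation bright blob in box (u0,u1,v0,v1); returns the two ends of its axis in the opener's plane and tilt"
    u0,u1,v0,v1=box; hsv=cv2.cvtColor(d['img'],cv2.COLOR_RGB2HSV)[v0:v1,u0:u1]
    m=((hsv[...,1]<sat)&(hsv[...,2]>110)).astype(np.uint8)
    n,l,st,_=cv2.connectedComponentsWithStats(m)
    for j in 1+np.argsort(-st[1:,4])[:3]: print('blob',st[j])
    k=1+np.argmax(st[1:,4]); ys,xs=np.nonzero(l==k); P=np.c_[xs,ys].astype(np.float32)
    vx,vy,x0,y0=cv2.fitLine(P,cv2.DIST_L2,0,.01,.01).ravel(); s=(P-[x0,y0])@[vx,vy]
    e=[(x0+vx*t+u0,y0+vy*t+v0) for t in (s.min(),s.max())]
    o=tilt(d,e,tcp,yawdeg); o=o[np.argsort(-o[:,0])]; q=o[0]-o[1]
    print('ends px',np.round(e,1).tolist(),'tip,back (along,z)',o.tolist(),'tilt down',round(np.degrees(np.arctan2(-q[1],q[0])),1),'len',round(np.hypot(*q),4)); return o
E
python3 - <<'E'
from h import *
blade(load('s2'),(305,345,215,255),[.5907,.1238,.0598],72.13-180)
blade(load('s3'),(305,345,215,262),[.5905,.1233,.0568],72.11-180)
E
```

```text
blob [ 12  10  26  24 156]
blob [37  3  1  1  1]
ends px [[317.20001220703125, 247.1999969482422], [341.29998779296875, 226.1999969482422]] tip,back (along,z) [[0.1087, 0.0127], [0.0257, 0.0342]] tilt down 14.5 len 0.0857
blob [ 12  11  26  24 158]
ends px [[317.79998779296875, 248.89999389648438], [341.20001220703125, 227.1999969482422]] tip,back (along,z) [[0.1059, 0.0027], [0.0252, 0.0299]] tilt down 18.6 len 0.0852
```

{"name": "move_arm", "arguments": {"deltas": [[0,0,-0.8,0,0],[0,0,-0.9,0,0],[0,0,-0.9,0,0],[0,0,-0.9,0,0],[0.4,-0.93,-0.1,0,0],[0.36,-0.93,0,0,0],[0.36,-0.93,0,0,0],[0.36,-0.93,0,0,0],[0.36,-0.93,0,0,0],[0.36,-0.93,0,0,0],[0.36,-0.93,0,0,0],[0.36,-0.93,0,0,0]]}}

```text
t: 10.48
eef_pos: [0.4358, 0.2542, 0.1439]
orientation: [3.141, -0.001, 1.261]
wrist_force: [0.1, 0.2, -0.5]
finger_gap: 0.192
gripper_force: 64.8
```

{"name": "move_arm", "arguments": {"deltas": [[0.36,-0.93,0,0,0],[0.36,-0.93,0,0,0],[0,0,0,-0.077,0],[0,0,0,-0.077,0],[0,0,0,-0.077,0],[0,0,0,-0.077,0],[0,0,0,-0.077,0],[0,0,0,-0.077,0],[0,0,0,-0.077,0],[0,0,0,-0.077,0],[0,0,0,-0.077,0],[0,0,0,-0.077,0]]}}

```text
t: 11.48
eef_pos: [0.3982, 0.2847, 0.1439]
orientation: [3.141, 0.0, 2.476]
wrist_force: [0.1, 0.0, -1.5]
finger_gap: 0.19
gripper_force: 64.8
```

{"name": "move_arm", "arguments": {"deltas": [[0,0,0,-0.077,0],[0,0,0,-0.077,0],[0,0,0,-0.075,0],[0,0,0,0,0],[0,0,0,0,0]]}}

```text
t: 11.9
eef_pos: [0.3982, 0.2847, 0.1438]
orientation: [3.141, 0.0, 2.826]
wrist_force: [-0.3, -0.1, -0.5]
finger_gap: 0.191
gripper_force: 64.8
```

```bash
python3 - <<'E'
from h import *
go([.3974,.2801,.124],161.9)
t=grab('top','t4'); s=grab('scene','s4'); st=arm.get_state(); e=st['eef_pos']
h=np.degrees(st['orientation'][2])-180
tip=e+[.106*np.cos(np.radians(h)),.106*np.sin(np.radians(h)),-.054]; print('pred tip',tip,'px top',proj(t,tip),'px scene',proj(s,tip))
g=load('top0'); print('pocket',onz(g,221.6,278.6,.04))
a=cv2.resize(cv2.cvtColor(t['img'][215:315,170:280],4),None,fx=5,fy=5,interpolation=cv2.INTER_CUBIC)
b=cv2.resize(cv2.cvtColor(s['img'][135:255,285:400],4),None,fx=5,fy=5,interpolation=cv2.INTER_CUBIC)[:500]
b=b[:, :250+0] if False else b
im=np.zeros((600,800,3),np.uint8); A=cv2.resize(a,(400,364)); B=cv2.resize(b,(400,int(400*b.shape[0]/b.shape[1]))); im[:364,:400]=A; im[:B.shape[0],400:]=B
cv2.imwrite('pics/p4.png',im[:400]); print(a.shape,b.shape,B.shape)
E
```

```text
t 11.9 at [0.3982 0.2847 0.1438] rpy [1.7997e+02 1.0000e-02 1.6195e+02] q7 0.72
shift before turn [-0.025 -0.184  0.793] after turn [-0.026 -0.184  0.793] turn(tool z) 0.0005
pred tip [0.49885888 0.25203751 0.08967826] px top [214.55880811 276.78871135] px scene [344.43482089 163.85595534]
pocket [0.49982463 0.24697574 0.04      ]
(500, 550, 3) (500, 575, 3) (347, 400, 3)
```

View pics/p4.png

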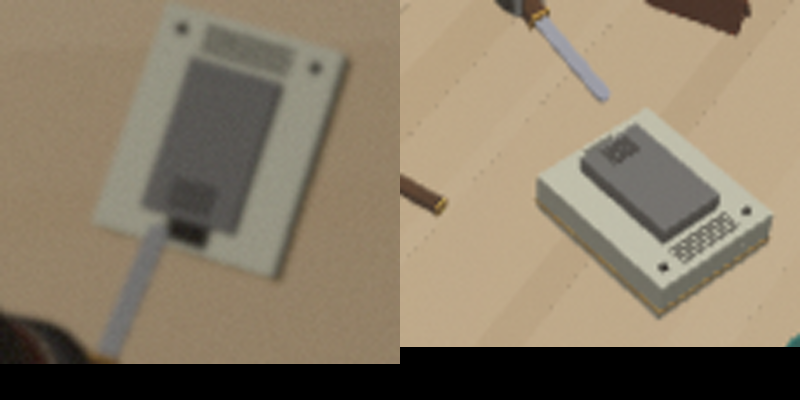

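The left half (top view) shows the blade tip at (165,222), above and just left of the dark pocket at (188,233). The right half (scene) shows the tip at (603,98), within 1 px of prediction. The cover is still seated.

```bash
python3 - <<'E'
from h import *
t=load('t4'); s=load('s4'); e=arm.get_state()['eef_pos']
p,er=tri(ray(t,215.2,275.8),ray(s,343.6,163.4)); print('tip tri',p,er)
blade(s,(318,350,135,170),e,-18.05)
c=np.array([.5602,.2271]); r=np.radians(-18.1); X=np.array([np.cos(r),np.sin(r)]); Y=np.array([-X[1],X[0]])
rim=c-.071*X; print('rim',rim,'tip in rim frame',(p[:2]-rim)@X,(p[:2]-rim)@Y,p[2]-.04)
E
```

```text
tip tri [0.49940053 0.24849964 0.09534909] [np.float64(0.0012818035247501621), np.float64(0.0012818035247502628)]
blob [  6   5  22  24 139]
blob [0 4 1 1 1]
ends px [[324.8999938964844, 140.3000030517578], [344.20001220703125, 162.8000030517578]] tip,back (along,z) [[0.1049, 0.0929], [0.021, 0.1157]] tilt down 15.2 len 0.0869
rim [0.49271338 0.24915803] tip in rim frame 0.006560788489055675 0.001451731469045067 0.05534909119644891
```

{"name": "move_arm", "arguments": {"deltas": [[0,0,0,0.077,0],[0,0,0,0.077,0],[0,0,0,0.077,0],[0,0,0,0.077,0],[0,0,0,0.077,0],[0,0,0,0.077,0],[0,0,0,0.077,0],[0,0,0,0.077,0],[0,0,0,0.077,0],[0,0,0,0.077,0],[0,0,0,0.077,0],[0,0,0,0.077,0]]}}

```text
t: 13.0
eef_pos: [0.3978, 0.2852, 0.1437]
orientation: [3.141, -0.0, 1.371]
wrist_force: [0.7, 0.2, -0.6]
finger_gap: 0.191
gripper_force: 64.8
```

{"name": "move_arm", "arguments": {"deltas": [[0,0,0,0.077,0],[-0.273,0.853,0,0,0],[-0.273,0.853,0,0,0],[-0.273,0.853,0,0,0],[-0.273,0.853,0,0,0],[-0.273,0.853,0,0,0],[-0.273,0.853,0,0,0],[-0.273,0.853,0,0,0],[-0.273,0.853,0,0,0],[-0.273,0.853,0,0,0],[0,0,0.6,0,0],[0,0,0.6,0,0]]}}

```text
t: 14.0
eef_pos: [0.5637, 0.1659, 0.1142]
orientation: [3.138, -0.001, 1.254]
wrist_force: [-0.2, 0.3, -1.0]
finger_gap: 0.191
gripper_force: 64.8
```

{"name": "move_arm", "arguments": {"deltas": [[0,0,0.6,0,0],[0,0,0.4,0,0],[0,0,0.2,0,0],[0,0,0,0,0],[0,0,0,0,0]]}}

```text
t: 14.42
eef_pos: [0.5618, 0.1675, 0.0838]
orientation: [3.141, 0.0, 1.258]
wrist_force: [0.6, -0.1, -0.9]
finger_gap: 0.184
gripper_force: 64.8
```

```bash
python3 - <<'E'
from h import *
go([.5615,.1667,.0715],71.9)
E
```

```text
t 14.42 at [0.5618 0.1675 0.0838] rpy [179.97   0.    72.06] q7 -0.13
shift before turn [-0.034 -0.003  0.492] after turn [-0.034 -0.003  0.492] turn(tool z) 0.0017
```

{"name": "move_arm", "arguments": {"deltas": [[0,0,0.12,0,0],[0,0,0.12,0,0],[0,0,0.1,0,0],[0,0,0,0,0]]}}

```text
t: 14.75
eef_pos: [0.5618, 0.1674, 0.075]
orientation: [3.141, -0.0, 1.258]
wrist_force: [-0.3, 0.9, 0.1]
finger_gap: 0.191
gripper_force: 64.9
```

{"name": "move_arm", "arguments": {"deltas": [[0,0,0.1,0,0],[0,0,0.1,0,0],[0,0,0.1,0,0],[0,0,0,0,0]]}}

```text
t: 15.08
eef_pos: [0.5617, 0.1666, 0.0706]
orientation: [-3.141, -0.002, 1.257]
wrist_force: [-5.5, -1.3, 17.8]
finger_gap: 0.192
gripper_force: 68.8
```

```bash
python3 - <<'E'
from h import *
go([.5615,.1667,.0715],71.9)
s=grab('scene','s5'); e=arm.get_state()['eef_pos']; blade(s,(290,350,190,250),e,72-180)
E
```

```text
t 15.08 at [0.5617 0.1666 0.0706] rpy [-1.7998e+02 -9.0000e-02  7.2030e+01] q7 -0.11
shift before turn [ 0.002 -0.008 -0.036] after turn [ 0.002 -0.008 -0.036] turn(tool z) 0.0014
blob [ 35   0  16  15 150]
blob [ 28  18  27  24 140]
blob [56 18  4  7 17]
ends px [[326.29998779296875, 188.5], [341.5, 201.1999969482422]] tip,back (along,z) [[0.0781, 0.1646], [0.0233, 0.0737]] tilt down -58.9 len 0.1061
```

{"name": "move_arm", "arguments": {"deltas": [[0,0,0.08,0,0],[0,0,0.08,0,0],[0,0,0,0,0]]}}

```text
t: 15.38
eef_pos: [0.5617, 0.1661, 0.068]
orientation: [-3.141, -0.002, 1.257]
wrist_force: [-8.6, -3.0, 25.3]
finger_gap: 0.19
gripper_force: 70.9
```

```bash
python3 - <<'E'
from h import *
blade(load('s5'),(305,350,206,250),[.5617,.1666,.0706],72-180)
go([.5615,.1667,.0715],71.9)
s=grab('scene','s6'); e=arm.get_state()['eef_pos']; blade(s,(305,350,206,250),e,72-180)
E
```

```text
blob [ 13   2  27  24 140]
blob [41  2  4  7 17]
blob [42  9  1  1  1]
ends px [[318.5, 230.5], [341.1000061035156, 209.0]] tip,back (along,z) [[0.102, 0.0101], [0.0227, 0.0402]] tilt down 20.8 len 0.0848
t 15.38 at [0.5617 0.1661 0.068 ] rpy [-1.7997e+02 -1.1000e-01  7.2010e+01] q7 -0.11
shift before turn [ 0.02  -0.016 -0.14 ] after turn [ 0.02  -0.016 -0.14 ] turn(tool z) 0.0013
blob [ 14   2  26  25 152]
blob [41  4  4  5 12]
blob [42  9  3  3  3]
ends px [[319.70001220703125, 231.8000030517578], [341.3999938964844, 209.39999389648438]] tip,back (along,z) [[0.0974, 0.001], [0.0213, 0.0379]] tilt down 25.9 len 0.0846
```

{"name": "move_arm", "arguments": {"deltas": [[0,0,-0.85,0,0],[0,0,-0.85,0,0],[0,0,-0.85,0,0],[0.273,-0.853,-0.7,0,0],[0.273,-0.853,0,0,0],[0.273,-0.853,0,0,0],[0.273,-0.853,0,0,0],[0.273,-0.853,0,0,0],[0.273,-0.853,0,0,0],[0.273,-0.853,0,0,0],[0.273,-0.853,0,0,0],[0.273,-0.853,0,0,0]]}}

```text
t: 16.43
eef_pos: [0.397, 0.2854, 0.145]
orientation: [3.142, -0.0, 1.258]
wrist_force: [-0.4, 0.7, -0.8]
finger_gap: 0.191
gripper_force: 67.2
```

{"name": "move_arm", "arguments": {"deltas": [[0,0,0,-0.077,0],[0,0,0,-0.077,0],[0,0,0,-0.077,0],[0,0,0,-0.077,0],[0,0,0,-0.077,0],[0,0,0,-0.077,0],[0,0,0,-0.077,0],[0,0,0,-0.077,0],[0,0,0,-0.077,0],[0,0,0,-0.077,0],[0,0,0,-0.077,0],[0,0,0,-0.077,0]]}}

```text
t: 17.43
eef_pos: [0.3981, 0.2847, 0.145]
orientation: [3.141, 0.0, 2.715]
wrist_force: [-1.0, 0.0, -0.8]
finger_gap: 0.19
gripper_force: 67.2
```

{"name": "move_arm", "arguments": {"deltas": [[0,0,0,-0.076,0],[0,0,0,0,0],[0,0,0,0,0]]}}

```text
t: 17.68
eef_pos: [0.3981, 0.2847, 0.1449]
orientation: [3.141, -0.0, 2.825]
wrist_force: [-0.2, 0.1, -0.4]
finger_gap: 0.189
gripper_force: 67.2
```

```bash
python3 - <<'E'
from h import *
go([.3982,.2847,.1438],161.9)
t=grab('top','t7'); s=grab('scene','s7'); st=arm.get_state(); e=st['eef_pos']; h=np.degrees(st['orientation'][2])-180
blade(s,(318,360,135,180),e,h)
# blade in the top view: low-saturation blob in front of the chime
def f(d):
    hsv=cv2.cvtColor(d['img'],cv2.COLOR_RGB2HSV)[255:318,185:250]; 
    return hsv
hsv=f(t); a0=load('top0')['img'].astype(int); m=(np.abs(t['img'].astype(int)-a0).sum(2)>40)[250:320,185:250]
ys,xs=np.nonzero(m); i=np.argsort(ys)[:8]; print('top of changed px',[(xs[j]+185,ys[j]+250) for j in i])
E
```

```text
t 17.68 at [0.3981 0.2847 0.1449] rpy [179.99  -0.   161.85] q7 0.72
shift before turn [-0.002  0.003  0.045] after turn [-0.002  0.003  0.045] turn(tool z) -0.0005
blob [ 17  31  25  14 157]
blob [  5   5  21  26 143]
ends px [[334.70001220703125, 178.0], [359.6000061035156, 171.39999389648438]] tip,back (along,z) [[0.1665, 0.1096], [0.0692, 0.0006]] tilt down -48.2 len 0.1461
top of changed px [(np.int64(213), np.int64(250)), (np.int64(210), np.int64(251)), (np.int64(211), np.int64(251)), (np.int64(246), np.int64(255)), (np.int64(190), np.int64(256)), (np.int64(243), np.int64(259)), (np.int64(244), np.int64(261)), (np.int64(200), np.int64(264))]
```

```bash
python3 - <<'E'
from h import *
s=load('s7'); st=arm.get_state(); e=st['eef_pos']; h=np.degrees(st['orientation'][2])-180
blade(s,(318,348,135,166),e,h); blade(s,(318,348,135,166),e+[.0003,.001,0],h)
# top view: changed pixels, opened to drop noise
t=load('t7'); a=cv2.GaussianBlur(t['img'],(3,3),0).astype(int); b=cv2.GaussianBlur(load('top0')['img'],(3,3),0).astype(int)
m=(np.abs(a-b).sum(2)>35).astype(np.uint8)[255:318,190:240]; m=cv2.morphologyEx(m,cv2.MORPH_OPEN,np.ones((2,2),np.uint8))
for r in range(14,40,2): xs=np.nonzero(m[r])[0]; print(r+255, (xs.min()+190,xs.max()+190) if len(xs) else '-')
E
```

```text
blob [  5   5  21  26 143]
ends px [[324.29998779296875, 140.10000610351562], [342.20001220703125, 164.8000030517578]] tip,back (along,z) [[0.0977, 0.0793], [0.0184, 0.1146]] tilt down 24.0 len 0.0868
blob [  5   5  21  26 143]
ends px [[324.29998779296875, 140.10000610351562], [342.20001220703125, 164.8000030517578]] tip,back (along,z) [[0.0966, 0.0777], [0.0172, 0.113]] tilt down 24.0 len 0.0869
269 -
271 -
273 -
275 -
277 -
279 -
281 -
283 -
285 (np.int64(212), np.int64(215))
287 (np.int64(211), np.int64(215))
289 (np.int64(210), np.int64(213))
291 (np.int64(209), np.int64(212))
293 (np.int64(208), np.int64(211))
```

{"name": "move_arm", "arguments": {"deltas": [[-0.24,-0.12,0.4,0,0],[0,0,0.5,0,0],[0,0,0.4,0,0],[0,0,0,0,0],[0,0,0,0,0]]}}

```text
t: 18.2
eef_pos: [0.4026, 0.2796, 0.1115]
orientation: [-3.14, -0.001, 2.827]
wrist_force: [-0.8, -0.6, -2.1]
finger_gap: 0.192
gripper_force: 67.2
```

```bash
python3 - <<'E'
from h import *
s=grab('scene','s8'); t=grab('top','t8'); st=arm.get_state(); e=st['eef_pos']; h=np.degrees(st['orientation'][2])-180; print(e,h,st['wrist_force'])
a=cv2.resize(cv2.cvtColor(t['img'][262:302,195:245],4),None,fx=8,fy=8,interpolation=cv2.INTER_CUBIC)
b=cv2.resize(cv2.cvtColor(s['img'][145:195,320:370],4),None,fx=8,fy=8,interpolation=cv2.INTER_CUBIC)
im=np.zeros((400,800,3),np.uint8); im[:320,:400]=a; im[:400,400:]=b; cv2.imwrite('pics/p8.png',cv2.convertScaleAbs(im,alpha=1.3))
for z,d in (('top',t),('scene',s)):
  for x,y in ((-.071,0),(-.071,.015),(-.071,-.015)):
    X=np.array([.9505,-.3107]); Y=np.array([.3107,.9505]); p=np.r_[np.array([.5602,.2271])+x*X+y*Y,.04]; u=proj(d,p); print(z,x,y,np.round(u,1),np.round((u-([195,262] if z=='top' else [320,145]))*8+([0,0] if z=='top' else [400,0]),0))
E
```

```text
[0.40312038 0.28019164 0.11241999] -17.973452937637546 [-0.35698963  0.14674423 -1.61656344]
top -0.071 0 [220.6 281.7] [205. 158.]
top -0.071 0.015 [214.4 279.8] [155. 143.]
top -0.071 -0.015 [226.8 283.6] [254. 173.]
scene -0.071 0 [341.2 175.8] [570. 247.]
scene -0.071 0.015 [345.2 173.4] [601. 227.]
scene -0.071 -0.015 [337.3 178.3] [538. 266.]
```

View pics/p8.png

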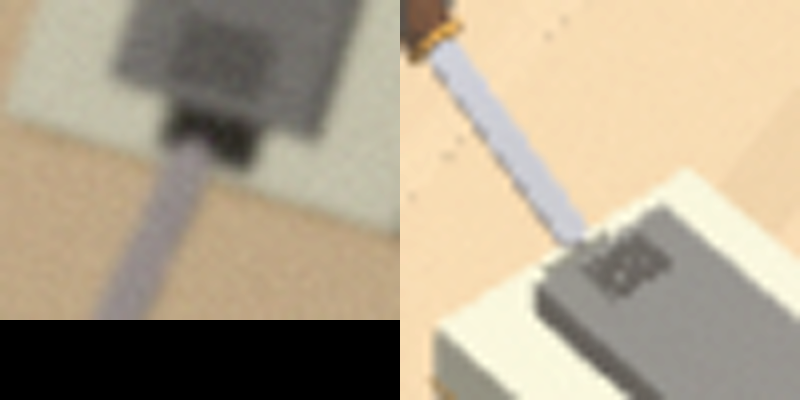

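The tip (crop (192,142)) stands in the pocket mouth, about 5 mm to +y of the middle and 4 mm past the rim. The cover is seated. Next I correct sideways, lower, and slide in along the blade.

{"name": "move_arm", "arguments": {"deltas": [[0,-0.16,0.1,0,0],[0,0,0.1,0,0],[-0.08,0,0.07,0,0],[-0.12,0,0.055,0,0],[-0.12,0,0.055,0,0],[0,0,0,0,0]]}}

```text
t: 18.8
eef_pos: [0.4101, 0.2736, 0.1027]
orientation: [3.141, 0.001, 2.827]
wrist_force: [1.4, 0.5, -1.4]
finger_gap: 0.186
gripper_force: 67.2
```

```bash
python3 - <<'E'
from h import *
s=grab('scene','s9'); st=arm.get_state(); e=st['eef_pos']; h=np.degrees(st['orientation'][2])-180; print(e,h,np.round(st['wrist_force'],1),np.round(st['ft_torque'],2))
blade(s,(318,347,140,174),e,h)
X=np.array([.9505,-.3107]);Y=np.array([.3107,.9505]); q=e[:2]-(np.array([.5602,.2271])-.071*X); print('tcp in rim frame',q@X,q@Y,e[2]-.04)
E
```

```text
[0.40971496 0.27368174 0.10271564] -17.990937275508514 [-0.3 -0.2  0.3] [-0.02 -0.03  0.03]
blob [  6  14  18  20 107]
blob [26 32  3  2  4]
blob [9 1 1 1 1]
ends px [[325.5, 154.89999389648438], [339.70001220703125, 173.89999389648438]] tip,back (along,z) [[0.0823, 0.0459], [0.0184, 0.0721]] tilt down 22.3 len 0.0691
tcp in rim frame -0.08651005539023132 -0.0024797599427558194 0.06271563763627833
```

{"name": "move_arm", "arguments": {"deltas": [[0,0,0.05,0,0],[-0.08,0,0.035,0,0],[-0.08,0,0.035,0,0],[0,0,0,0,0],[0,0,0,0,0]]}}

```text
t: 19.27
eef_pos: [0.4131, 0.2726, 0.0998]
orientation: [-3.141, -0.0, 2.828]
wrist_force: [0.2, 0.5, 0.0]
finger_gap: 0.187
gripper_force: 67.2
```

```bash
python3 - <<'E'
from h import *
st=arm.get_state(); e=st['eef_pos']; print(e,np.round(st['wrist_force'],1),np.round(st['ft_torque'],2))
X=np.array([.9505,-.3107]);Y=np.array([.3107,.9505]); q=e[:2]-(np.array([.5602,.2271])-.071*X); print('tcp in rim frame',q@X,q@Y,e[2]-.04)
E
```

```text
[0.41305791 0.27259856 0.09975604] [0.2 0.5 0. ] [-0.02 -0.01  0.  ]
tcp in rim frame -0.0829960384552872 -0.0024706676285066557 0.05975604199359633
```

{"name": "move_arm", "arguments": {"deltas": [[-0.06,0,0.025,0,0],[-0.06,0,0.025,0,0],[0,0,0.05,0,0],[0,0,0,0,0],[0,0,0,0,0]]}}

```text
t: 19.68
eef_pos: [0.4159, 0.2717, 0.0973]
orientation: [-3.142, 0.0, 2.828]
wrist_force: [0.2, -0.8, 0.1]
finger_gap: 0.189
gripper_force: 67.2
```

{"name": "move_arm", "arguments": {"deltas": [[0.04,0,0.15,0,0],[0.04,0,0.15,0,0],[0.04,0,0.15,0,0],[0,0,0,0,0]]}}

```text
t: 20.02
eef_pos: [0.4152, 0.2725, 0.0865]
orientation: [3.139, 0.004, 2.827]
wrist_force: [1.7, -2.6, 4.0]
finger_gap: 0.19
gripper_force: 68.6
```

```bash
python3 - <<'E'
from h import *
s=grab('scene','s10'); st=arm.get_state(); e=st['eef_pos']; h=np.degrees(st['orientation'][2])-180; print(e,np.round(st['wrist_force'],1),np.round(st['ft_torque'],2))
blade(s,(315,345,150,180),e,h)
X=np.array([.9505,-.3107]);Y=np.array([.3107,.9505]); q=e[:2]-(np.array([.5602,.2271])-.071*X); print('tcp in rim frame',q@X,q@Y,e[2]-.04)
E
```

```text
[0.41526641 0.27255201 0.08665371] [ 3.4 -1.6  4.4] [-0.5  -1.16 -0.07]
blob [ 11   9  19  21 129]
ends px [[327.3999938964844, 159.6999969482422], [342.29998779296875, 178.8000030517578]] tip,back (along,z) [[0.0878, 0.0347], [0.0211, 0.0591]] tilt down 20.1 len 0.071
tcp in rim frame -0.08088240364052895 -0.0018287346766613748 0.04665371315211376
```

{"name": "move_arm", "arguments": {"deltas": [[0.05,0,0.2,0,0],[0.05,0,0.2,0,0],[0.05,0,0.2,0,0],[0.05,0,0.2,0,0],[0,0,0,0,0]]}}

```text
t: 20.48
eef_pos: [0.4078, 0.2746, 0.0658]
orientation: [-3.142, -0.001, 2.829]
wrist_force: [1.3, -0.4, 4.5]
finger_gap: 0.19
gripper_force: 70.1
```

```bash
cat > chk.py <<'E'
from h import *
import sys
s=grab('scene',sys.argv[1]); st=arm.get_state(); e=st['eef_pos']; h=np.degrees(st['orientation'][2])-180; print(st['t'],e,np.round(st['wrist_force'],1),np.round(st['ft_torque'],2))
b=[int(x) for x in sys.argv[2:6]]
if b: blade(s,b,e,h)
X=np.array([.9505,-.3107]);Y=np.array([.3107,.9505]); q=e[:2]-(np.array([.5602,.2271])-.071*X); print('tcp in rim frame',q@X,q@Y,e[2]-.04)
E
python3 chk.py s11 310 345 155 185
```

```text
20.5333 [0.40781445 0.27452308 0.06603655] [ 0.2 -0.8  3.6] [-0.17 -0.41 -0.04]
blob [ 16   7  19  23 178]
blob [8 7 1 1 1]
ends px [[328.3999938964844, 161.8000030517578], [341.20001220703125, 185.5]] tip,back (along,z) [[0.093, 0.0037], [0.0338, 0.0547]] tilt down 40.7 len 0.0781
tcp in rim frame -0.08857789729480386 -0.002270549924834716 0.026036552049490312
```

{"name": "move_arm", "arguments": {"deltas": [[0,0,0.15,0,0],[0,0,0.15,0,0],[0,0,0.15,0,0],[0,0,0.1,0,0],[0,0,0,0,0]]}}

```text
t: 20.95
eef_pos: [0.4054, 0.2755, 0.0522]
orientation: [-3.14, -0.005, 2.831]
wrist_force: [-3.6, 2.8, 6.6]
finger_gap: 0.194
gripper_force: 71.2
```

{"name": "move_arm", "arguments": {"deltas": [[-0.03,0,0.12,0,0],[-0.03,0,0.12,0,0],[0,0,0,0,0]]}}

```text
t: 21.2
eef_pos: [0.4051, 0.275, 0.0458]
orientation: [-3.139, -0.008, 2.832]
wrist_force: [-6.7, 2.7, 4.6]
finger_gap: 0.188
gripper_force: 71.5
```

```bash
python3 chk.py s12; python3 - <<'E'
from h import *
# cover change: difference in the cover's region versus the start, scene view
a=load('s12')['img'].astype(int); b=load('s8')['img'].astype(int); m=np.abs(a-b).sum(2)[150:215,325:400]>45
print(m.sum()); 
for r in range(0,65,4): print(r+150,''.join('#' if x else '.' for x in m[r]))
E
```

```text
21.25 [0.40511416 0.27495264 0.04588344] [-6.3  2.9  4.4] [0.3  0.69 0.03]
tcp in rim frame -0.09127799406086531 -0.0027012359407526908 0.005883436443294199
374
150 #####......................................................................
154 .####......................................................................
158 ##.#####...................................................................
162 ###..######................................................................
166 #####...#####..............................................................
170 ...#######.#####.........#####.............................................
174 .........######..#...###.#......###........................................
178 ......................#....##........##....................................
182 ...........#..##..........................#................................
186 ..............##...#..........................#............................
190 ..................##...#...................................................
194 .......................##..........................#.......................
198 ...........................##................##............................
202 .......................................##..................................
206 ...........................................................................
210 ...........................................................................
214 ...........................................................................
```

{"name": "move_arm", "arguments": {"deltas": [[0,0,0.12,0,0],[0,0,0.12,0,0],[0,0,0.08,0,0],[0,0,0,0,0]]}}

```text
t: 21.58
eef_pos: [0.4058, 0.2749, 0.0379]
orientation: [-3.139, -0.007, 2.832]
wrist_force: [-4.5, 2.4, 4.2]
finger_gap: 0.188
gripper_force: 71.7
```

```bash
cat > cov.py <<'E'
from h import *
import sys
# heights of the cover's top corners from edges: grey (low-sat, mid value) mask in scene, polygon approx
d=load(sys.argv[1]); hsv=cv2.cvtColor(cv2.GaussianBlur(d['img'],(3,3),0),cv2.COLOR_RGB2HSV)
m=((hsv[...,1]<40)&(hsv[...,2]>60)&(hsv[...,2]<140)).astype(np.uint8); m[:150]=0;m[215:]=0;m[:,:325]=0;m[:,390:]=0
m=cv2.morphologyEx(m,cv2.MORPH_CLOSE,np.ones((5,5),np.uint8)); n,l,st,_=cv2.connectedComponentsWithStats(m); k=1+np.argmax(st[1:,4])
c=max(cv2.findContours((l==k).astype(np.uint8),0,1)[0],key=cv2.contourArea); print(sys.argv[1],cv2.contourArea(c),cv2.approxPolyDP(c,3,True).reshape(-1,2).tolist())
E
python3 chk.py s13; for i in s8 s12 s13; do python3 cov.py $i; done
```

```text
21.6333 [0.40582528 0.27491439 0.03799357] [-4.3  1.5  4.7] [0.3  0.44 0.09]
tcp in rim frame -0.09059018256418462 -0.002516647844725009 -0.002006429838837656
s8 936.5 [[337, 181], [368, 209], [367, 214], [389, 202], [381, 202], [376, 191], [352, 171]]
s12 947.5 [[337, 179], [368, 209], [367, 214], [389, 202], [381, 202], [376, 191], [353, 170]]
s13 963.0 [[337, 179], [368, 209], [367, 214], [389, 202], [381, 202], [376, 191], [353, 169]]
```

```bash
python3 - <<'E'
from h import *
X=np.array([.9505,-.3107]);Y=np.array([.3107,.9505]);d=load('s13')
for l in(0,.006,.011):
    a=l/.1; P=[np.r_[np.array([.5602,.2271])+(.043-.1*np.cos(a)-.016*np.sin(a))*X+y*Y,.04+l+.016*np.cos(a)] for y in(.03,-.03)]; print(l,[proj(d,p).round(1) for p in P])
# subpixel: edge shift along v of the front-top edge and right edge: brightness profiles
def prof(t,u): g=cv2.cvtColor(load(t)['img'],cv2.COLOR_RGB2GRAY).astype(int)[:,u-1:u+2].mean(1); return g[160:186].round(0).astype(int)
for u in (348,345): 
    for t in('s8','s12','s13'): print(u,t,prof(t,u).tolist())
E
```

```text
0 [array([352.7, 169.9]), array([336.7, 179.9])]
0.006 [array([352.6, 168.3]), array([336.6, 178.2])]
0.011 [array([352.6, 167. ]), array([336.5, 177. ])]
348 s8 [172, 172, 172, 172, 172, 172, 172, 172, 171, 174, 179, 187, 179, 141, 111, 89, 82, 85, 82, 90, 84, 90, 110, 115, 114, 114]
348 s12 [173, 173, 173, 173, 173, 173, 172, 173, 173, 174, 180, 161, 136, 102, 86, 85, 82, 83, 90, 83, 92, 111, 116, 116, 116, 116]
348 s13 [173, 173, 173, 174, 172, 172, 173, 173, 173, 174, 170, 140, 113, 97, 85, 83, 91, 85, 83, 92, 105, 116, 118, 117, 117, 118]
345 s8 [172, 172, 172, 173, 172, 172, 173, 172, 172, 173, 172, 175, 179, 181, 148, 119, 107, 88, 84, 83, 86, 100, 109, 113, 114, 115]
345 s12 [173, 173, 173, 174, 173, 173, 173, 172, 173, 173, 173, 175, 180, 162, 131, 102, 84, 85, 84, 92, 108, 110, 115, 116, 116, 116]
345 s13 [173, 173, 173, 173, 173, 173, 173, 172, 173, 173, 174, 174, 171, 141, 113, 93, 83, 83, 86, 98, 113, 116, 117, 117, 117, 111]
```

{"name": "move_arm", "arguments": {"deltas": [[0,0,0.1,0,0],[0,0,0.1,0,0],[0,0,0,0,0],[0,0,0,0,0]]}}

```text
t: 21.97
eef_pos: [0.4059, 0.275, 0.0369]
orientation: [-3.141, -0.006, 2.831]
wrist_force: [-9.5, -1.0, 36.1]
finger_gap: 0.192
gripper_force: 76.2
```

```bash
python3 chk.py s14; cat > lip.py <<'E'
from h import *
import sys
def cr(t,u):
    g=cv2.cvtColor(load(t)['img'],cv2.COLOR_RGB2GRAY).astype(float)[:,u-1:u+2].mean(1)
    i=next(i for i in range(164,190) if g[i]<140); return i-(140-g[i])/(g[i-1]-g[i])
for t in sys.argv[1:]: print(t,'lip rise mm',[round((cr('s8',u)-cr(t,u))/1.65*6,1) for u in (344,345,346,347,348)])
E
python3 lip.py s11 s12 s13 s14
python3 - <<'E'
from h import *
# opener visible from top? handle/butt in scene: brass butt pixel
d=load('s14'); 
g=cv2.cvtColor(d['img'][150:190,270:330],4); cv2.imwrite('pics/p14.png',cv2.resize(cv2.cvtColor(d['img'][135:215,290:390],4),None,fx=7,fy=7,interpolation=cv2.INTER_CUBIC))
E
```

```text
22.0167 [0.40593436 0.27501737 0.03685038] [-8.9 -1.1 36.3] [-0.39  1.65 -0.01]
tcp in rim frame -0.09051849597803788 -0.002384873975689851 -0.0031496200501622967
s11 lip rise mm [np.float64(-0.4), np.float64(0.9), np.float64(0.6), np.float64(1.0), np.float64(0.9)]
s12 lip rise mm [np.float64(0.5), np.float64(2.1), np.float64(3.2), np.float64(4.6), np.float64(4.4)]
s13 lip rise mm [np.float64(2.4), np.float64(4.6), np.float64(5.0), np.float64(7.0), np.float64(7.4)]
s14 lip rise mm [np.float64(2.3), np.float64(4.6), np.float64(5.0), np.float64(6.9), np.float64(7.4)]
```

```bash
cat > lip2.py <<'E'
from h import *
import sys
G=lambda t: cv2.cvtColor(load(t)['img'],cv2.COLOR_RGB2GRAY).astype(np.float32)
a=G('s8')
for t in sys.argv[1:]:
    for nm,(u,v,w,h) in {'ribs':(343,172,14,11),'rear grille(fixed)':(366,192,18,12),'cover rear':(356,186,18,14)}.items():
        b=G(t); T=cv2.resize(a[v:v+h,u:u+w],None,fx=8,fy=8,interpolation=cv2.INTER_CUBIC); S=cv2.resize(b[v-6:v+h+6,u-6:u+w+6],None,fx=8,fy=8,interpolation=cv2.INTER_CUBIC)
        r=cv2.matchTemplate(S,T,cv2.TM_CCOEFF_NORMED); _,mx,_,l=cv2.minMaxLoc(r); print(t,nm,'shift px',l[0]/8-6,l[1]/8-6,round(mx,3))
E
python3 lip2.py s10 s11 s12 s13 s14
```

```text
s10 ribs shift px 0.0 0.0 0.997
s10 rear grille(fixed) shift px 0.0 0.0 0.997
s10 cover rear shift px 0.0 0.0 0.991
s11 ribs shift px 0.0 -0.25 0.97
s11 rear grille(fixed) shift px 0.0 -0.125 0.991
s11 cover rear shift px 0.0 -0.125 0.984
s12 ribs shift px 0.125 -1.125 0.954
s12 rear grille(fixed) shift px -0.125 -0.125 0.979
s12 cover rear shift px 0.0 -0.375 0.969
s13 ribs shift px 0.5 -1.875 0.944
s13 rear grille(fixed) shift px -0.125 -0.125 0.975
s13 cover rear shift px 0.125 -0.375 0.952
s14 ribs shift px 0.5 -1.875 0.944
s14 rear grille(fixed) shift px -0.125 -0.125 0.975
s14 cover rear shift px 0.125 -0.375 0.952
```

{"name": "move_arm", "arguments": {"deltas": [[0,0,-0.2,0,0],[0,0,-0.05,0,0]]}}

```text
t: 22.18
eef_pos: [0.4055, 0.2746, 0.0399]
orientation: [-3.139, -0.007, 2.832]
wrist_force: [-3.9, 2.5, -3.3]
finger_gap: 0.19
gripper_force: 70.7
```

{"name": "move_arm", "arguments": {"deltas": [[0,0,-0.2,0,0],[0,0,-0.2,0,0],[0,0,-0.2,0,0],[0,0,0,0,0]]}}

```text
t: 22.52
eef_pos: [0.4111, 0.2737, 0.0553]
orientation: [3.14, 0.003, 2.827]
wrist_force: [0.2, -0.1, -1.4]
finger_gap: 0.188
gripper_force: 71.0
```

```bash
python3 chk.py s15; python3 lip2.py s15
```

```text
22.5667 [0.41095053 0.27364063 0.05495574] [ 0.4 -0.4 -0.3] [ 0.04 -0.01  0.01]
tcp in rim frame -0.08532287652995847 -0.0021349436924822454 0.014955737808781039
s15 ribs shift px 1.375 -4.125 0.92
s15 rear grille(fixed) shift px 0.0 -0.125 0.959
s15 cover rear shift px 0.75 -0.75 0.909
```

{"name": "move_arm", "arguments": {"deltas": [[0,0,0.1,0,0],[0,0,0.1,0,0],[0.2,0,0.04,0,0],[0.2,0,0.04,0,0],[0.2,0,0.04,0,0],[0.2,0,0.04,0,0],[0.3,0,0.04,0,0],[0.4,0,0,0,0],[0,0,0,0,0]]}}

```text
t: 23.32
eef_pos: [0.3707, 0.2862, 0.0444]
orientation: [-3.14, -0.003, 2.832]
wrist_force: [-0.3, 0.8, -0.7]
finger_gap: 0.19
gripper_force: 71.0
```

```bash
python3 chk.py s16; python3 lip2.py s16; python3 - <<'E'
from h import *
t=grab('top','t16'); s=load('s16')
a=cv2.resize(cv2.cvtColor(t['img'][210:330,170:270],4),None,fx=4,fy=4,interpolation=cv2.INTER_CUBIC)
b=cv2.resize(cv2.cvtColor(s['img'][135:235,290:390],4),None,fx=4,fy=4,interpolation=cv2.INTER_CUBIC)
im=np.zeros((480,800,3),np.uint8); im[:,:400]=a; im[:400,400:]=b; cv2.imwrite('pics/p16.png',cv2.convertScaleAbs(im,alpha=1.3))
E
```

```text
23.3667 [0.37210779 0.2859588  0.04452144] [-0.5 -0.8 -1. ] [-0.06 -0.03 -0.05]
tcp in rim frame -0.12607016336262686 -0.0024949580909730193 0.004521441752473224
s16 ribs shift px 0.25 -1.875 0.946
s16 rear grille(fixed) shift px -0.125 -0.125 0.974
s16 cover rear shift px 0.125 -0.375 0.954
```

View pics/p16.png

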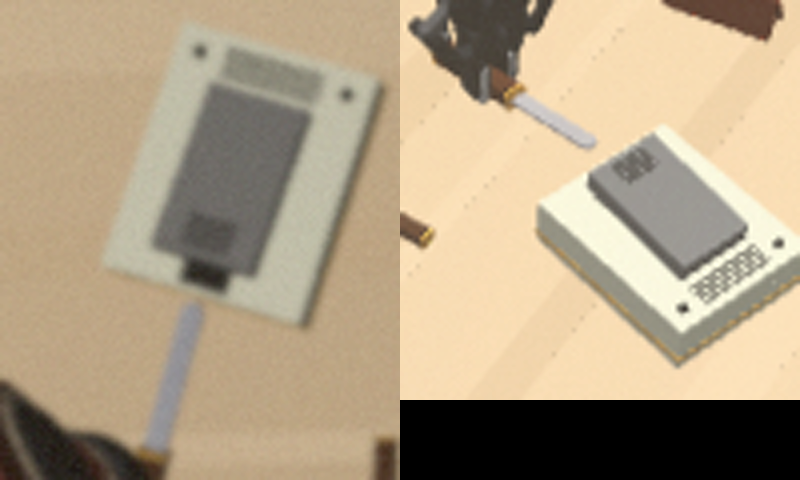

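The left half shows the opener retracted, with its tip at (192,308) clear of the chime. The cover stands with its ribbed end up by itself; the ribs are still shifted about 1.9 px, so it has snapped free. Next I lay the opener down here.

{"name": "move_arm", "arguments": {"deltas": [[0.4,0,0,0,0],[0.2,0,0.2,0,0],[0,0,0.2,0,0],[0,0,0.15,0,0],[0,0,0.1,0,0],[0,0,0.05,0,0],[0,0,0,0,0]]}}

```text
t: 24.0
eef_pos: [0.3609, 0.2895, 0.0276]
orientation: [3.141, 0.002, 2.827]
wrist_force: [1.3, -3.4, 10.2]
finger_gap: 0.188
gripper_force: 73.5
```

{"name": "move_arm", "arguments": {"deltas": [[0,0,0,0,0.4],[0,0,0,0,0.4],[0,0,0,0,0.4],[0,0,0,0,0.4]]}}

```text
t: 24.33
eef_pos: [0.3594, 0.2899, 0.0267]
orientation: [-3.141, -0.0, 2.829]
wrist_force: [-0.7, -0.4, 0.8]
finger_gap: 0.4
gripper_force: 0.0
```

```bash
python3 - <<'E'
from h import *
X=np.array([.9505,-.3107]);Y=np.array([.3107,.9505]);c=np.array([.5602,.2271]); p=c+(-.007-.003)*X
go([*p,.14],161.9)
E
```

```text
t 24.33 at [0.3594 0.2899 0.0267] rpy [-1.7997e+02 -2.0000e-02  1.6207e+02] q7 0.72
shift before turn [-8.013  0.08  -4.534] after turn [-8.013  0.104 -4.534] turn(tool z) 0.0019
```

{"name": "move_arm", "arguments": {"deltas": [[0,0,-0.9,0,0.6],[0,0,-0.9,0,1],[0,0,-0.9,0,1],[-0.8,0,-0.9,0,1],[-0.9,0.02,-0.9,0.002,1],[-0.9,0.02,0,0,1],[-0.9,0.02,0,0,1],[-0.9,0.02,0,0,1],[-0.9,0.02,0,0,1],[-0.9,0,0,0,1],[-0.9,0,0,0,1],[-0.9,0,0,0,1]]}}

```text
t: 25.33
eef_pos: [0.5511, 0.2298, 0.139]
orientation: [-3.141, -0.001, 2.826]
wrist_force: [0.2, 0.3, 0.0]
finger_gap: 1.002
gripper_force: 0.0
```

{"name": "move_arm", "arguments": {"deltas": [[0,0,0,0,1],[0,0,0,0,1]]}}

```text
t: 25.5
eef_pos: [0.5511, 0.2291, 0.1388]
orientation: [-3.141, -0.0, 2.823]
wrist_force: [-0.6, 0.7, 1.0]
finger_gap: 1.0
gripper_force: 0.0
```

```bash
python3 - <<'E'
from h import *
X=np.array([.9505,-.3107]);Y=np.array([.3107,.9505]);c=np.array([.5602,.2271]); p=c-.010*X
go([*p,.066],161.9)
s=grab('scene','s17'); t=grab('top','t17')
# opener: where it lies (two views), blade + handle axis from the change against the start in the top view
d=load('t17'); m=(np.abs(cv2.GaussianBlur(d['img'],(5,5),0).astype(int)-cv2.GaussianBlur(load('top0')['img'],(5,5),0).astype(int)).sum(2)>40).astype(np.uint8)
m[:,:170]=0; m[:, 232:]=0; m[:285]=0; m[365:]=0
n,l,st,ce=cv2.connectedComponentsWithStats(m); k=1+np.argmax(st[1:,4]); ys,xs=np.nonzero(l==k); print(st[k]); (cx,cy),(w,h),a=cv2.minAreaRect(np.c_[xs,ys].astype(np.float32))
bp=cv2.boxPoints(((cx,cy),(w,h),a)); e=[(bp[0]+bp[1])/2,(bp[2]+bp[3])/2] if np.linalg.norm(bp[0]-bp[1])<np.linalg.norm(bp[1]-bp[2]) else [(bp[1]+bp[2])/2,(bp[3]+bp[0])/2]
q=[onz(d,*x,.0075) for x in e]; print('opener ends',np.round(q,3).tolist(),np.linalg.norm(q[0]-q[1]))
E
```

```text
t 25.5 at [0.5511 0.2291 0.1388] rpy [-1.7994e+02 -2.0000e-02  1.6175e+02] q7 0.93
shift before turn [0.029 0.041 2.914] after turn [0.029 0.041 2.914] turn(tool z) -0.0017
[ 170  285   52   80 3587]
opener ends [[0.49, 0.315, 0.008], [0.309, 0.311, 0.008]] 0.18093978182866352
```

{"name": "move_arm", "arguments": {"deltas": [[0,0.04,0.6,0,1],[0,0,0.6,0,1],[0,0,0.6,0,1],[0,0,0.5,0,1],[0,0,0.4,0,1],[0,0,0.2,0,1],[0,0,0,0,1]]}}

```text
t: 26.18
eef_pos: [0.5494, 0.2315, 0.0659]
orientation: [-3.14, -0.002, 2.827]
wrist_force: [-0.7, -0.9, 0.3]
finger_gap: 0.998
gripper_force: 0.0
```

{"name": "move_arm", "arguments": {"deltas": [[0,0,0,0,0.6],[0,0,0,0,0.6],[0,0,0,0,0.6],[0,0,0,0,0.6],[0,0,0,0,0.6]]}}

```text
t: 26.6
eef_pos: [0.5513, 0.2314, 0.0681]
orientation: [3.141, 0.001, 2.826]
wrist_force: [-0.8, -0.2, 5.9]
finger_gap: 0.683
gripper_force: 63.6
```

{"name": "move_arm", "arguments": {"deltas": [[0,0,-0.2,0,0.5],[0,0,-0.4,0,0.5],[0,0,-0.8,0,0.5],[0,0,-0.8,0,0.5],[0,0,-0.8,0,0.5],[0,0,0,0,0.5]]}}

```text
t: 27.1
eef_pos: [0.5532, 0.2321, 0.1466]
orientation: [3.136, 0.006, 2.825]
wrist_force: [1.7, 0.3, 0.1]
finger_gap: 0.687
gripper_force: 65.2
```

```bash
python3 - <<'E'
from h import *
s=grab('scene','s18'); t=grab('top','t18'); d=load('top0')
# tray: ellipse/circle of the rim in the top view; compact by colour
hsv=cv2.cvtColor(d['img'],cv2.COLOR_RGB2HSV)
m=(hsv[...,2]<75).astype(np.uint8); m[:,:370]=0;m[:,490:]=0;m[:185]=0;m[305:]=0
ys,xs=np.nonzero(cv2.morphologyEx(m,cv2.MORPH_OPEN,np.ones((3,3)))); (cx,cy),r=cv2.minEnclosingCircle(np.c_[xs,ys].astype(np.float32)); print(cx,cy,r)
c=onz(d,cx,cy,.012); print('tray',c,np.linalg.norm(onz(d,cx+r,cy,.012)-c))
m=((d['img'][...,0].astype(int)-d['img'][...,1])>50).astype(np.uint8); m[:,:400]=0;m[:,470:]=0;m[:235]=0;m[300:]=0
ys,xs=np.nonzero(m); (cx,cy),r=cv2.minEnclosingCircle(np.c_[xs,ys].astype(np.float32)); print('compact',onz(d,xs.mean(),ys.mean(),.017),np.linalg.norm(onz(d,cx+r,cy,.017)-onz(d,cx,cy,.017)))
# cover off the chime? brightness of deck where cover was
print('deck patch top', t['img'][250:262,226:236].mean((0,1)),d['img'][250:262,226:236].mean((0,1)))
st=arm.get_state(); print(st['eef_pos'],st['finger_gap'],st['gripper_force'],st['wrist_force'])
E
```

```text
429.395751953125 243.85586547851562 50.3831672668457
tray [ 0.57428918 -0.23816048  0.012     ] 0.1184829324975518
compact [ 0.51912957 -0.23644878  0.017     ] 0.028173162795576395
deck patch top [53.4        53.16666667 49.35833333] [81.75       79.69166667 76.09166667]
[0.55101944 0.23140716 0.14299426] 0.6845402892985408 65.18968731164932 [-0.81186231 -0.06951567 -0.29919871]
```

{"name": "move_arm", "arguments": {"deltas": [[0,0,0,-0.067,0.5],[0,0,0,-0.067,0.5],[0,0,0,-0.067,0.5],[0.207,-0.877,0,0,0.5],[0.207,-0.877,0,0,0.5],[0.207,-0.877,0,0,0.5],[0.207,-0.877,0,0,0.5],[0.207,-0.877,0,0,0.5],[0.207,-0.877,0,0,0.5],[0,-0.889,0,0,0.5],[0,-0.889,0,0,0.5],[0,-0.889,0,0,0.5]]}}

```text
t: 28.2
eef_pos: [0.5184, 0.032, 0.1409]
orientation: [-3.141, -0.003, 3.141]
wrist_force: [0.3, -0.0, -0.7]
finger_gap: 0.686
gripper_force: 65.2
```

{"name": "move_arm", "arguments": {"deltas": [[0,-0.889,0,0,0.5],[0,-0.889,0,0,0.5],[0,-0.889,0,0,0.5],[0,-0.889,0,0,0.5],[0,-0.889,0,0,0.5],[0,-0.889,0,0,0.5],[-0.633,-0.92,0,0,0.5],[-0.633,-0.92,0,0,0.5],[-0.633,-0.92,0,0,0.5],[-0.633,-0.92,0,0,0.5],[-0.633,-0.92,0,0,0.5],[-0.633,-0.92,0,0,0.5]]}}

```text
t: 29.2
eef_pos: [0.614, -0.2391, 0.1403]
orientation: [3.14, -0.003, 3.141]
wrist_force: [0.4, -0.3, -0.7]
finger_gap: 0.682
gripper_force: 65.2
```

{"name": "move_arm", "arguments": {"deltas": [[0,0,0,0,0.5],[0,0,0,0,0.5]]}}

```text
t: 29.37
eef_pos: [0.6135, -0.2401, 0.14]
orientation: [3.141, -0.003, 3.138]
wrist_force: [-0.9, 0.0, -0.3]
finger_gap: 0.685
gripper_force: 65.2
```

```bash
python3 - <<'E'
from h import *
go([.615,-.238,.034],180); t=grab('top','t19')
s=grab('scene','s19'); print(arm.get_state()['finger_gap'],arm.get_state()['gripper_force'])
# opener on the console: brass/wood/blade seen now, both views
for nm,d,b,ref in (('top',t,(170,232,285,365),load('top0')),('scene',s,(280,350,95,185),load('scene0'))):
    m=(np.abs(cv2.GaussianBlur(d['img'],(3,3),0).astype(int)-cv2.GaussianBlur(ref['img'],(3,3),0).astype(int)).sum(2)>45).astype(np.uint8)[b[2]:b[3],b[0]:b[1]]
    m=cv2.morphologyEx(m,cv2.MORPH_CLOSE,np.ones((3,3))); n,l,st,_=cv2.connectedComponentsWithStats(m); k=1+np.argmax(st[1:,4]); ys,xs=np.nonzero(l==k)
    P=np.c_[xs+b[0],ys+b[2]].astype(np.float32); vx,vy,x0,y0=cv2.fitLine(P,cv2.DIST_L2,0,.01,.01).ravel(); q=(P-[x0,y0])@[vx,vy]
    E=[(x0+vx*a,y0+vy*a) for a in(q.min(),q.max())]; print(nm,st[k],np.round(E,1).tolist(),[onz(d,*e,.0075).round(3).tolist() for e in E]); 
    np.save(f'pics/op_{nm}.npy',E)
A,B=np.load('pics/op_top.npy'),np.load('pics/op_scene.npy'); A=A[np.argsort(A[:,1])]; 
for a in A:
    print([(p.round(4).tolist(),round(e[0],4)) for p,e in [tri(ray(t,*a),ray(s,*b)) for b in B]])
E
```

```text
t 29.37 at [ 0.6135 -0.2401  0.14  ] rpy [179.98  -0.19 179.79] q7 1.91
shift before turn [-0.076  0.082  4.24 ] after turn [-0.076  0.082  4.24 ] turn(tool z) -0.0023
0.6859714891735103 65.1561588048935
top [   0    0   62   80 4810] [[199.10000610351562, 284.29998779296875], [201.0, 364.70001220703125]] [[0.491, 0.307, 0.008], [0.307, 0.298, 0.008]]
scene [ 15  50  55  40 432] [[295.0, 147.0], [348.1000061035156, 185.3000030517578]] [[0.296, 0.302, 0.008], [0.514, 0.255, 0.008]]
[([0.4345, 0.2106, 0.1868], np.float64(0.0617)), ([0.4912, 0.3185, -0.0637], np.float64(0.0089))]
[([0.3057, 0.2933, 0.0199], np.float64(0.0027)), ([0.3557, 0.3996, -0.2322], np.float64(0.0765))]
```

{"name": "move_arm", "arguments": {"deltas": [[-0.07,0.08,0.7,0,0.5],[0,0,0.8,0,0.5],[0,0,0.8,0,0.5],[0,0,0.8,0,0.5],[0,0,0.6,0,0.5],[0,0,0.3,0,0.5],[0,0,0.1,0,0.5],[0,0,0,0,0.5],[0,0,0,0,0.5]]}}

```text
t: 30.22
eef_pos: [0.6169, -0.2361, 0.0406]
orientation: [-3.141, 0.001, -3.142]
wrist_force: [0.4, 0.5, -0.3]
finger_gap: 0.681
gripper_force: 65.2
```

{"name": "move_arm", "arguments": {"deltas": [[0,0,0.1,0,0.5],[0,0,0.08,0,0.5],[0,0,0.06,0,0.5],[0,0,0,0,0.5],[0,0,0,0,0.5]]}}

```text
t: 30.63
eef_pos: [0.6162, -0.2364, 0.0336]
orientation: [-3.142, -0.0, 3.141]
wrist_force: [-0.4, 0.4, -1.2]
finger_gap: 0.684
gripper_force: 65.2
```

{"name": "move_arm", "arguments": {"deltas": [[0,0,0.06,0,0.5],[0,0,0.06,0,0.5],[0,0,0,0,0.5],[0,0,0,0,0.5]]}}

```text
t: 30.97
eef_pos: [0.6163, -0.2366, 0.0324]
orientation: [-3.141, 0.0, 3.141]
wrist_force: [-4.6, 1.6, 9.0]
finger_gap: 0.684
gripper_force: 66.3
```

Contact at the expected height (9 N). I back off a touch, release and go up.

{"name": "move_arm", "arguments": {"deltas": [[0,0,-0.08,0,0.5],[0,0,0,0,0.8],[0,0,0,0,0.95],[0,0,0,0,0.95],[0,0,0,0,0.95],[0,0,-0.3,0,0.95],[0,0,-0.6,0,0.95],[0,0,-0.9,0,0.95],[0,0,-0.9,0,0.95],[0,0,-0.9,0,0.95],[0,0,-0.9,0,0.95],[0,0,0,0,0.95]]}}

```text
t: 31.97
eef_pos: [0.6193, -0.2376, 0.1509]
orientation: [-3.138, 0.01, 3.141]
wrist_force: [1.3, -0.7, 0.7]
finger_gap: 0.955
gripper_force: 0.0
```

{"name": "move_arm", "arguments": {"deltas": [[0.9,0.9,-0.5,0,0.95],[0.9,0.9,-0.5,0,0.95],[0.9,0.9,0,0,0.95],[0.9,0.9,0,0,0.95],[0,0.9,0,0,0.95],[0,0.9,0,0,0.95],[0,0.9,0,0,0.95],[0,0.9,0,0,0.95],[0,0,0,0,0.95]]}}

```text
t: 32.72
eef_pos: [0.5264, -0.0499, 0.17]
orientation: [3.137, -0.0, -3.133]
wrist_force: [-0.2, 0.4, -0.3]
finger_gap: 0.948
gripper_force: 0.0
```

```bash
python3 - <<'E'
from h import *
print(arm.get_state()['eef_pos'],arm.get_state()['wrist_force'])
t=grab('top','t20'); s=grab('scene','s20')
def corners(d,box,ref,thr=45):
    u0,u1,v0,v1=box; hs=cv2.GaussianBlur(d['img'],(3,3),0).astype(int); m=(np.abs(hs-cv2.GaussianBlur(ref['img'],(3,3),0).astype(int)).sum(2)>thr).astype(np.uint8)[v0:v1,u0:u1]
    m=cv2.morphologyEx(m,cv2.MORPH_OPEN,np.ones((3,3))); n,l,st,_=cv2.connectedComponentsWithStats(m); k=1+np.argmax(st[1:,4]); c=max(cv2.findContours((l==k).astype(np.uint8),0,1)[0],key=cv2.contourArea)+np.array([u0,v0])
    print(st[k]); return cv2.minAreaRect(c),cv2.approxPolyDP(c,2.5,True).reshape(-1,2)
r,p=corners(t,(375,485,190,300),load('top0')); print('top rect',r,'z.021 corners',[onz(t,*q,.021).round(3).tolist() for q in cv2.boxPoints(r)])
r2,p2=corners(s,(205,325,270,385),load('scene0')); print('scene poly',p2.tolist())
# predicted pixel of a flat cover with that centre for check
c=onz(t,*r[0],.021); print('cover centre',c)
for x,y in((.05,.03),(.05,-.03),(-.05,-.03),(-.05,.03)): print(x,y,proj(s,[c[0]+x,c[1]+y,.021]).round(1),'if end raised 11:',proj(s,[c[0]+x,c[1]+y,.032]).round(1))
# opener via plain saturation (blade) and dark wood (handle)
for nm,d,b in(('top',t,(180,235,285,375)),('scene',s,(285,345,130,185))):
    h=cv2.cvtColor(d['img'],cv2.COLOR_RGB2HSV)[b[2]:b[3],b[0]:b[1]]; 
    for k,m in(('blade',(h[...,1]<50)&(h[...,2]>70)),('wood',h[...,2]<(75 if nm=='top' else 110))):
        n,l,st,_=cv2.connectedComponentsWithStats(m.astype(np.uint8)); j=1+np.argsort(-st[1:,4])[:2]; 
        for i in j: ys,xs=np.nonzero(l==i); print(nm,k,st[i]+np.array([b[0],b[2],0,0,0]),'ctr',(xs.mean()+b[0]).round(1),(ys.mean()+b[2]).round(1))
E
```

```text
[ 0.52635489 -0.0498759   0.17002537] [-0.21548739  0.401377   -0.2549073 ]
[   0   10   32  100 1516]
top rect ((390.4999694824219, 249.5), (30.999996185302734, 98.99998474121094), 0.0) z.021 corners [[0.447, -0.104, 0.021], [0.682, -0.113, 0.021], [0.68, -0.187, 0.021], [0.445, -0.175, 0.021]]
[  50   46   49   42 1168]
scene poly [[268, 316], [255, 337], [291, 357], [303, 335]]
cover centre [ 0.56145838 -0.14460506  0.021     ]
0.05 0.03 [306.1 294. ] if end raised 11: [306.  291.9]
0.05 -0.03 [292.2 312.9] if end raised 11: [292.  310.9]
-0.05 -0.03 [258.3 292.9] if end raised 11: [257.8 290.7]
-0.05 0.03 [272.7 274.9] if end raised 11: [272.4 272.7]
top blade [207 291  17  37 242] ctr 215.1 309.2
top blade [226 285   9   3  17] ctr 230.9 285.6
top wood [196 330  15  36 204] ctr 203.0 347.2
scene blade [316 163  29  22 221] ctr 332.0 176.1
scene blade [303 182   2   2   4] ctr 303.5 182.5
scene wood [ 285  130   33   55 1049] ctr 295.5 154.5
scene wood [299 179   9   6  24] ctr 302.3 182.6
```

```bash
python3 - <<'E'
from h import *
t=load('t20'); s=load('s20')
P=[onz(s,u,v,.021) for u,v in [(268,316),(255,337),(291,357),(303,335)]]; print(np.round(P,3).tolist(),[round(np.linalg.norm(P[i]-P[(i+1)%4]),4) for i in range(4)], 'ctr',np.mean(P,0).round(3))
c=np.mean(P,0)
for e in (0,.011): print('raised near end',e,[proj(s,[c[0]+x,c[1]+y,.021+(e if x<0 else 0)]).round(1).tolist() for x,y in((-.05,.03),(-.05,-.03),(.05,-.03),(.05,.03))])
# opener
for z in (.0075,.02): print(z,'blade ctr top',onz(t,215.1,309.2,z).round(4),'wood ctr top',onz(t,203,347.2,z).round(4))
for n,a in (('top',(215.1,309.2)),): print(proj(s,onz(t,*a,.0075)).round(1),proj(s,onz(t,*a,.02)).round(1))
g=s['img'][158:188,285:350]; h=cv2.cvtColor(g,cv2.COLOR_RGB2HSV)
for v in range(0,30,2): print(v+158,''.join('B' if (a[1]<50 and a[2]>110) else ('w' if a[2]<120 else '.') for a in h[v]))
X=np.array([.9505,-.3107])
q=onz(t,203,347.2,.0075)+0
for z in(.0075,.02,.04): print('blade axis if at z',z,[proj(s,[q[0]+d*X[0],q[1]+d*X[1],.0075 if d<50e-3 else z]).round(1).tolist() for d in (-.045,.045,.135)])
E
```

```text
[[0.568, -0.212, 0.021], [0.574, -0.271, 0.021], [0.67, -0.266, 0.021], [0.664, -0.207, 0.021]] [np.float64(0.0591), np.float64(0.0968), np.float64(0.0586), np.float64(0.0963)] ctr [ 0.619 -0.239  0.021]
raised near end 0 [[269.1, 315.3], [253.8, 335.4], [289.7, 357.9], [304.4, 336.6]]
raised near end 0.011 [[268.8, 313.2], [253.3, 333.4], [289.7, 357.9], [304.4, 336.6]]
0.0075 blade ctr top [0.4321 0.268  0.0075] wood ctr top [0.3459 0.2945 0.0075]
0.02 blade ctr top [0.4315 0.2652 0.02  ] wood ctr top [0.3463 0.2914 0.02  ]
[326.5 171.1] [325.9 168.7]
158 wwwwwwwwwwwwwwwwwwwwwwwwwwwwwww..................................
160 wwwwwwwwwwwwwwwwww.....wwwwwwwwww................................
162 wwwwwwwwwwwwwwwwww........www....................................
164 wwwwwwwwwwwwwwwwww..........wwwBBBBB.............................
166 wwwwwwwwwwwwwwww................BBBBBBB..........................
168 wwwwwwwwwwwwwwww..................BBBBBBB........................
170 wwwwwwwwwwwwwwwww...................BBBBBBB.....................B
172 wwwwwwwwwwwwwwwww.....................BBBBBBB................BBBB
174 wwwwwwwwwwwwwwwww........................BBBBBBB.........BBBBBBBB
176 wwwwwwwwwwwwwwww...........................BBBBBBB....BBBBBBBBBBB
178 wwwwwwwwwwwwwwww.............................BBBBBBBBBBBBwwwwwBBB
180 wwwwwwwwwwwwwww.ww.............................BBBBBBBBBBBwBBBBBB
182 wwwwwwwwwwwww..wwwwB.........................BBBBBBBBBBBBBBB....w
184 wwwwwwwwwww..wwwwwwwwww..................BBBBBBBBBBBBBBBBBBBwwww.
186 wwwwwwww..wwwwwwwwwwwwww................BBBBBBBBBBBBBBBBBBBBB.w.B
blade axis if at z 0.0075 [[298.1, 146.5], [316.5, 162.8], [335.9, 180.1]]
blade axis if at z 0.02 [[298.1, 146.5], [316.5, 162.8], [336.1, 177.2]]
blade axis if at z 0.04 [[298.1, 146.5], [316.5, 162.8], [336.3, 172.5]]
```

The cover lies flat in the tray: its corners fit a 97 x 59 mm rectangle at (0.619, -0.239), beside the compact. The opener's blade lines up with the flat prediction, and the gripper is clear.

```bash
python3 -c "
from station import arm; print(arm.job_done())"
```

```text
the job is handed in; nothing more can be done
None
```

I levered the cover free with the opener, laid the opener flat on the console and set the cover flat, right way up, in the tray beside the compact, then handed the job in at about 33 s; no verdict was returned.

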